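# Clip the hand tools into the tool tray and push the tray home

### The arm

A 6-joint arm with a two-finger parallel gripper is mounted at the origin on the work surface. World frame = base frame: x ahead of the robot, y to its left, z up, the work surface at z = 0. Lengths are in m, angles in degrees, forces in N, time in s.
With the tool pointing down it reaches from about 0.25 to 0.775 m from the base axis. Payload 8.9 kg.
Tool frame: the origin (TCP) lies at the very end of the fingers, on their centre line; the grasp point (between the pads) lies 19 mm behind it (r.grip_point_offset is the distance from the TCP to the grasp point, in m); z points along the fingers, x is the direction in which the jaws open and shut, and the axes are right-handed (so a half turn about z gives the same grasp; the last joint's range is limited). The gripper opens to 85 mm and grips with 20 to 120 N. Pads are 22 mm wide; open, the fingers measure 114 mm over their backs; the gripper's body (76 mm by 85 mm) begins 54 mm behind the grasp point. The pads swing forward as they close: fully open they stand 13 mm farther back than shut.
Start: joints at [60.716, 16.656, -8.789, 64.555, 0, 82.019], TCP at [0.191, 0.489, 0.231] pointing down, gripper open.
Joint ranges: [-144.48, 144.48], [-52.06, 99.96], [-74.48, 78.29], [-112.23, 115.85], [-86.99, 84.42], [-180, 180]. Speed limits (degrees/s): [127.2, 127.2, 159.86, 180, 180, 180].

### API

Orientations are given as [roll, pitch, yaw] about the fixed x, y, z axes, in that order (R = Rz(yaw) Ry(pitch) Rx(roll)).
In Python, from rig import readout, imaging, job, nets, r gives the robot as it stands.
- The arm moves only by the tool drive_tool, never from a script. Its argument "series" is a list of rows, each an object of numbers: "x", "y", "z": the shift along the tool's x, y, z in cm; "wx", "wy", "wz": the turn, a rotation vector about the tool's x, y, z in degrees; "fingers": the opening, from 0 (shut) to 1 (fully open). A call has 1 to 12 rows; each row is the pose to reach, as a shift and turn from the pose measured when the call began, along the tool's axes at that moment; what a row does not reach only later rows make up. A row lasts 1/8 s, in which the tool goes at most 62.5 mm and 10.7 degrees, less where a joint would pass 70% of its speed; a pose out of reach is approached as far as the arm can. A call with a gripper value outside its range is refused whole. The fingers move at their own pace and stop on an object; "squeeze" is the grip in N (left out, the last holds). Time passes only in rows, so rows that repeat a pose let the fingers close. It gives the time, the measured TCP pose, the force and the opening at its end, in the units of the state.
- readout.state(): the state, without advancing time (a new reading comes with each control period).
- imaging.get_image(name): name is "scene" or "top" or "wrist"; returns a dict with "image" (400x640x3 uint8, red, green, blue), "z_map" (400x640 float32, m along the optical axis (not along the pixel's ray), 0 where there is no reading), "mtx" (3x3 intrinsics, pixels), "D" ([k1, k2, p1, p2, k3] as OpenCV has them; the pictures are not rectified), "extrinsics" (4x4, takes a point from camera to world coordinates). Camera axes: x right, y up, looking along -z (the intrinsics and any distortion apply to the point x, -y, -z); pixel columns grow to the right and rows downward; lengths in m; the calibration is good to about 2 mm. A picture is of the moment at which its call begins.
- job.hand_in(): hands the job in, once; it reports no verdict.
Trained networks look in the newest picture that a camera, given by its name, has taken for a name from the list of things; names that differ only in an ending like _2 or _b are one class to them, and where a whole thing is asked for, a point or a joint stands for the part that bears it (a point fixed in the world has none). Each returns a list of dicts, best first, with "p" (0 to 1); they miss things now and then, are a little off and sometimes report something else, mostly with a low value. They report only what shows in the picture. A call takes as long as a camera call. They do not tell look-alikes from the thing itself.
- nets.spot_in(camera, query): "box" ([left, top, right, bottom] in pixels, round what is visible of it).
- nets.outline_of(camera, query): "pixels" (400x640 bool, what is visible of it) and "box" ([left, top, right, bottom] in pixels, round what is visible of it).
The state is a dict: "time_s": time; "joints": joint angles; "joint_velocities": joint speeds; "joint_efforts": joint torques, N m; "position": TCP position; "ee_rot": TCP orientation; "contact_force": force on the tool from outside, world axes, zero at the start; "wrist_torque": the same for the moment, N m; "width": finger opening in m.
Only numpy, scipy, OpenCV 4.12 (cv2) and the standard library are available. Lean on these libraries where they do the work, as an engineer would, in place of code of your own. Each camera call takes 0.05 s, during which the arm holds its last target. There are 200 camera calls.

### The job

Put the bench's hand tools away: lay each file, screwdriver or nut driver that is on the bench into a free place of the plywood tool tray, blade pointing to the back of the tray (away from the robot), and press its handle down until both spring clips snap around it. The tray with its tools must end up pushed back squarely into its wooden bay, right up against the back rail; leave the oil bottle and the parts bin alone.

Things in the scene. Friction and masses are not known exactly. Their poses are not given: they have to be found in the camera images.
- tray: Low open plywood tool tray, loose on the bench: 264 mm deep (x), 328 mm wide (y), walls 26 mm high and 8 mm thick, floor 6 mm thick, about 0.95 kg. Origin: centre of the underside; x points to its back (away from the robot). On its floor are four places side by side, 72 mm apart, each a pair of steel spring clips for one tool handle lying along x, blade to the back.
- bay0 (a point): The leftmost (+y) place in the tray: the point where a handle's centre lies when snapped home, 30 mm above the tray's underside, 45 mm nearer the robot than the tray's centre; axes as the tray's. Its two clips, each 14 mm long, stand 34 mm before and 34 mm behind this point along x, so 54 mm of handle between them is free for the gripper.
- bay1 (a point): The second place from the left, made like bay0. Each clip is two bowed spring fingers with flared lips that end about 21 mm above this point; the fingers of a side are bent from one strip and open together. The throat, 11 mm above this point, is 20 mm wide and springs open as the 28 mm handle is pressed through.
- bay2 (a point): The third place from the left, made like bay0. A handle laid on the clips without pressing rests about 21 mm above this point; pressing it home takes 10 to 15 N in all, and a steel saddle then stops it.
- bay3 (a point): The rightmost (-y) place, made like bay0.
- flat_file: Flat file (blade 16 mm wide and 4 mm thick, dark steel), about 130 g, may be absent. Round wooden handle, diameter 28 mm, length 130 mm; six-sided collar, 28 mm across flats, 54 to 64 mm ahead of the origin, against rolling. Origin: on the handle's axis, midway along it; x along the tool to the blade. Starts lying on the bench, axis 14 mm up, blade roughly away from the robot.
- flat_file_ferrule (a point): the brass ferrule where the blade of the flat file leaves the handle, on the axis, 68 mm ahead of the handle's centre (the blade's tip is 82 mm farther)
- round_file: Round file (round blade 8 mm thick, dark steel), about 130 g, may be absent. Round wooden handle, diameter 28 mm, length 130 mm; six-sided collar, 28 mm across flats, 54 to 64 mm ahead of the origin, against rolling. Origin: on the handle's axis, midway along it; x along the tool to the blade. Starts lying on the bench, axis 14 mm up, blade roughly away from the robot.
- round_file_ferrule (a point): the brass ferrule where the blade of the round file leaves the handle, on the axis, 68 mm ahead of the handle's centre (the blade's tip is 82 mm farther)
- screwdriver: Screwdriver (bright 7 mm shaft with a flat tip), about 130 g, may be absent. Round wooden handle, diameter 28 mm, length 130 mm; six-sided collar, 28 mm across flats, 54 to 64 mm ahead of the origin, against rolling. Origin: on the handle's axis, midway along it; x along the tool to the blade. Starts lying on the bench, axis 14 mm up, blade roughly away from the robot.
- screwdriver_ferrule (a point): the brass ferrule where the blade of the screwdriver leaves the handle, on the axis, 68 mm ahead of the handle's centre (the blade's tip is 82 mm farther)
- nut_driver: Nut driver (bright 8 mm shaft with a 15 mm socket at its end), about 130 g, may be absent. Round wooden handle, diameter 28 mm, length 130 mm; six-sided collar, 28 mm across flats, 54 to 64 mm ahead of the origin, against rolling. Origin: on the handle's axis, midway along it; x along the tool to the blade. Starts lying on the bench, axis 14 mm up, blade roughly away from the robot.
- nut_driver_ferrule (a point): the brass ferrule where the blade of the nut driver leaves the handle, on the axis, 68 mm ahead of the handle's centre (the blade's tip is 82 mm farther)
- dock: The tray's bay, screwed to the bench: a wooden back rail 32 mm high with a short flared cheek (62 mm) towards the robot at each end; 356 mm wide inside, open towards the robot. Origin: on the bench inside the bay, where the tray's origin lies when the tray is home, 132 mm before the rail's front face; x points away from the robot, into the rail, y along the rail.
- oil_bottle: bystander: white plastic oil bottle, 60 mm in diameter, 160 mm tall, standing; origin at the centre of its underside
- parts_bin: bystander: blue plastic parts bin, 100 x 120 x 60 mm, with steel bits in it; origin at the centre of its underside
Things that resemble listed ones, but are neither listed nor needed, are in the scene too. Leave any purple look-alike of the flat_file alone.

How it is judged (in metres and radians):
At the end, for the whole second after the job is handed in: Each tool present is down in both clips of one place (centre within 4 mm in height and sideways, 25 mm lengthwise; axis within 4 degrees), blade to the back; tray flat in its bay, within 10 mm of the rail, 22 mm of the middle, square within 4 degrees; all at rest (((z of flat_file in the frame of bay0 between -0.004 and 0.004 m and y of flat_file in the frame of bay0 between -0.004 and 0.004 m and x of flat_file in the frame of bay0 between -0.025 and 0.025 m and angle between the x axis of flat_file and the x axis of bay0, either way round below 0.07 rad) or (z of flat_file in the frame of bay1 between -0.004 and 0.004 m and y of flat_file in the frame of bay1 between -0.004 and 0.004 m and x of flat_file in the frame of bay1 between -0.025 and 0.025 m and angle between the x axis of flat_file and the x axis of bay1, either way round below 0.07 rad) or (z of flat_file in the frame of bay2 between -0.004 and 0.004 m and y of flat_file in the frame of bay2 between -0.004 and 0.004 m and x of flat_file in the frame of bay2 between -0.025 and 0.025 m and angle between the x axis of flat_file and the x axis of bay2, either way round below 0.07 rad) or (z of flat_file in the frame of bay3 between -0.004 and 0.004 m and y of flat_file in the frame of bay3 between -0.004 and 0.004 m and x of flat_file in the frame of bay3 between -0.025 and 0.025 m and angle between the x axis of flat_file and the x axis of bay3, either way round below 0.07 rad)) and x of each of flat_file_ferrule, round_file_ferrule, screwdriver_ferrule, nut_driver_ferrule in the frame of tray above -0.02 m and linear speed of each of flat_file, round_file, screwdriver, nut_driver, tray below 0.02 m/s and ((z of round_file in the frame of bay0 between -0.004 and 0.004 m and y of round_file in the frame of bay0 between -0.004 and 0.004 m and x of round_file in the frame of bay0 between -0.025 and 0.025 m and angle between the x axis of round_file and the x axis of bay0, either way round below 0.07 rad) or (z of round_file in the frame of bay1 between -0.004 and 0.004 m and y of round_file in the frame of bay1 between -0.004 and 0.004 m and x of round_file in the frame of bay1 between -0.025 and 0.025 m and angle between the x axis of round_file and the x axis of bay1, either way round below 0.07 rad) or (z of round_file in the frame of bay2 between -0.004 and 0.004 m and y of round_file in the frame of bay2 between -0.004 and 0.004 m and x of round_file in the frame of bay2 between -0.025 and 0.025 m and angle between the x axis of round_file and the x axis of bay2, either way round below 0.07 rad) or (z of round_file in the frame of bay3 between -0.004 and 0.004 m and y of round_file in the frame of bay3 between -0.004 and 0.004 m and x of round_file in the frame of bay3 between -0.025 and 0.025 m and angle between the x axis of round_file and the x axis of bay3, either way round below 0.07 rad)) and ((z of screwdriver in the frame of bay0 between -0.004 and 0.004 m and y of screwdriver in the frame of bay0 between -0.004 and 0.004 m and x of screwdriver in the frame of bay0 between -0.025 and 0.025 m and angle between the x axis of screwdriver and the x axis of bay0, either way round below 0.07 rad) or (z of screwdriver in the frame of bay1 between -0.004 and 0.004 m and y of screwdriver in the frame of bay1 between -0.004 and 0.004 m and x of screwdriver in the frame of bay1 between -0.025 and 0.025 m and angle between the x axis of screwdriver and the x axis of bay1, either way round below 0.07 rad) or (z of screwdriver in the frame of bay2 between -0.004 and 0.004 m and y of screwdriver in the frame of bay2 between -0.004 and 0.004 m and x of screwdriver in the frame of bay2 between -0.025 and 0.025 m and angle between the x axis of screwdriver and the x axis of bay2, either way round below 0.07 rad) or (z of screwdriver in the frame of bay3 between -0.004 and 0.004 m and y of screwdriver in the frame of bay3 between -0.004 and 0.004 m and x of screwdriver in the frame of bay3 between -0.025 and 0.025 m and angle between the x axis of screwdriver and the x axis of bay3, either way round below 0.07 rad)) and ((z of nut_driver in the frame of bay0 between -0.004 and 0.004 m and y of nut_driver in the frame of bay0 between -0.004 and 0.004 m and x of nut_driver in the frame of bay0 between -0.025 and 0.025 m and angle between the x axis of nut_driver and the x axis of bay0, either way round below 0.07 rad) or (z of nut_driver in the frame of bay1 between -0.004 and 0.004 m and y of nut_driver in the frame of bay1 between -0.004 and 0.004 m and x of nut_driver in the frame of bay1 between -0.025 and 0.025 m and angle between the x axis of nut_driver and the x axis of bay1, either way round below 0.07 rad) or (z of nut_driver in the frame of bay2 between -0.004 and 0.004 m and y of nut_driver in the frame of bay2 between -0.004 and 0.004 m and x of nut_driver in the frame of bay2 between -0.025 and 0.025 m and angle between the x axis of nut_driver and the x axis of bay2, either way round below 0.07 rad) or (z of nut_driver in the frame of bay3 between -0.004 and 0.004 m and y of nut_driver in the frame of bay3 between -0.004 and 0.004 m and x of nut_driver in the frame of bay3 between -0.025 and 0.025 m and angle between the x axis of nut_driver and the x axis of bay3, either way round below 0.07 rad)) and x of tray in the frame of dock above -0.01 m and y of tray in the frame of dock between -0.022 and 0.022 m and angle between the x axis of tray and the x axis of dock, either way round below 0.07 rad and angle between tray's own z axis and vertical below 0.03 rad); the robot touches nothing.
It fails at once if the oil bottle is knocked or moved (distance of oil_bottle from where it was at the start of the episode above 0.03 m or angle between oil_bottle's own z axis and vertical above 0.4 rad).
It fails at once if the parts bin is knocked or moved (distance of parts_bin from where it was at the start of the episode above 0.03 m or angle between parts_bin's own z axis and vertical above 0.4 rad).
Of flat_file, round_file, screwdriver, nut_driver only 3 to 4 are there at a start; the rules pass over those that are not, and their reading is None.
At some moment in a run one of flat_file, round_file, screwdriver, nut_driver may be knocked a few centimetres aside while the robot is not near it.
Once in a run the grip may slacken for a moment while it holds something.
It also fails if it takes over 210 s, if anything falls off the work surface, if the arm or the gripper's body presses on something with over 40 N, if the wrist force passes 120 N, or if a joint passes its speed limit or range.

## Working session

There is one attempt and no reset: what is moved stays moved. The work goes in short steps, Python scripts to look and compute and a tool call to move; the robot and the scene stay as the last step left them, time stands still between calls to the robot, and variables do not carry over. Pictures are saved under pics/ and viewed, about 12 in all and at most 16, crops included, and the job is handed in when it is done.

Besides the shell and the picture viewer there is one more tool, called after "Emit:" by a JSON object that holds its "op" and its "data". drive_tool: Moves the arm, as the interface text tells. Its arguments: {"type":"object","properties":{"series":{"type":"array"},"squeeze":{"type":"number"}},"required":["series"]}

```bash
ls; mkdir -p pics; cat > h.py <<'E'
import numpy as np, cv2
from rig import readout, imaging, job, nets, r
def grab(n):
    return imaging.get_image(n)
def save(img,name,crop=None,scale=1):
    a=img['image'] if isinstance(img,dict) else img
    if crop: a=a[crop[1]:crop[3],crop[0]:crop[2]]
    if scale!=1: a=cv2.resize(a,None,fx=scale,fy=scale,interpolation=cv2.INTER_CUBIC)
    cv2.imwrite('pics/'+name,a[:,:,::-1])
def ray(d,uv):
    uv=np.array(uv,float).reshape(-1,1,2)
    n=cv2.undistortPoints(uv,d['mtx'],np.array(d['D'],float)).reshape(-1,2)
    v=np.c_[n[:,0],-n[:,1],-np.ones(len(n))]
    E=np.array(d['extrinsics']); return E[:3,3],v@E[:3,:3].T
def onz(d,uv,z):
    o,v=ray(d,uv); return o+v*((z-o[2])/v[:,2])[:,None]
def cloud(d):
    H,W=d['z_map'].shape; u,v=np.meshgrid(np.arange(W),np.arange(H))
    o,vv=ray(d,np.c_[u.ravel(),v.ravel()]); z=d['z_map'].ravel()
    P=o+vv*z[:,None]; P[z==0]=np.nan
    return P.reshape(H,W,3)
def proj(d,P):
    E=np.linalg.inv(np.array(d['extrinsics'])); P=np.atleast_2d(P); c=P@E[:3,:3].T+E[:3,3]
    q=np.c_[c[:,0],-c[:,1],-c[:,2]]
    return cv2.projectPoints(q,np.zeros(3),np.zeros(3),d['mtx'],np.array(d['D'],float))[0].reshape(-1,2)
E
python3 - <<'E'
from h import *
for n in ['top','scene','wrist']:
    d=grab(n); save(d,n+'0.png'); print(n,np.round(d['extrinsics'],3).tolist(),np.round(d['mtx'],1).tolist(),d['D'])
    for q in ['flat_file','round_file','screwdriver','nut_driver','tray','dock','oil_bottle','parts_bin']:
        print(q,[(round(float(x['p']),2),np.round(x['box']).tolist()) for x in nets.spot_in(n,q)])
print(readout.state(), r.grip_point_offset)
E
```

```text
pics
top [[-0.002, 0.992, -0.129, 0.253], [-1.0, -0.0, 0.01, -0.061], [0.01, 0.129, 0.992, 1.805], [0.0, 0.0, 0.0, 1.0]] [[519.0, 0.0, 321.4], [0.0, 519.0, 203.8], [0.0, 0.0, 1.0]] [-0.14966987  0.          0.          0.          0.        ]
flat_file [(0.8, [443.0, 171.0, 499.0, 202.0]), (0.71, [418.0, 153.0, 431.0, 206.0]), (0.7, [240.0, 134.0, 338.0, 211.0]), (0.69, [432.0, 240.0, 482.0, 274.0])]
round_file []
screwdriver [(0.8, [376.0, 164.0, 388.0, 221.0])]
nut_driver [(0.63, [211.0, 149.0, 220.0, 211.0])]
tray [(0.87, [240.0, 134.0, 337.0, 211.0])]
dock [(0.67, [245.0, 102.0, 362.0, 130.0]), (0.59, [373.0, 162.0, 386.0, 221.0])]
oil_bottle [(0.74, [351.0, 238.0, 374.0, 256.0])]
parts_bin [(0.59, [206.0, 241.0, 245.0, 273.0]), (0.35, [355.0, 237.0, 372.0, 257.0])]
scene [[0.591, -0.571, 0.57, 1.289], [0.807, 0.419, -0.417, -0.671], [-0.0, 0.706, 0.708, 1.069], [0.0, 0.0, 0.0, 1.0]] [[473.9, 0.0, 320.4], [0.0, 473.9, 194.6], [0.0, 0.0, 1.0]] [-0.01010578  0.          0.          0.          0.        ]
flat_file [(0.9, [209.0, 258.0, 251.0, 318.0]), (0.8, [137.0, 283.0, 202.0, 3
[... 825 characters left out ...]
2.0, 364.0])]
{'time_s': 1.35, 'joints': array([ 6.07178921e+01,  1.66560645e+01, -8.79087890e+00,  6.45561334e+01,
        4.25964794e-04,  8.20178518e+01]), 'joint_velocities': array([ 0.03828964, -0.04005696,  0.02001471,  0.07790607, -0.00088679,
       -0.08666414]), 'joint_efforts': array([ 7.97361772e-04, -5.37027991e+01,  3.31639874e+01,  1.60727195e-03,
       -1.71727461e-04,  4.31241389e-06]), 'position': array([0.19069561, 0.48911549, 0.23129233]), 'ee_rot': array([-1.79999151e+02,  2.98781614e-03,  6.87000404e+01]), 'contact_force': array([-0.41896877, -0.34012843, -0.16210807]), 'wrist_torque': array([ 0.01403786, -0.05250478, -0.02223112]), 'width': 0.08515620735702849} 0.0187
```

```bash
python3 - <<'E'
from h import *
a=cv2.imread('pics/top0.png')[:,:,::-1]; save(a,'top0c.png',(190,90,520,290),2.4)
a=cv2.imread('pics/scene0.png')[:,:,::-1]; save(a,'scene0c.png',(90,100,490,360),2)
E
```

```text
(no output)
```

View pics/top0c.png

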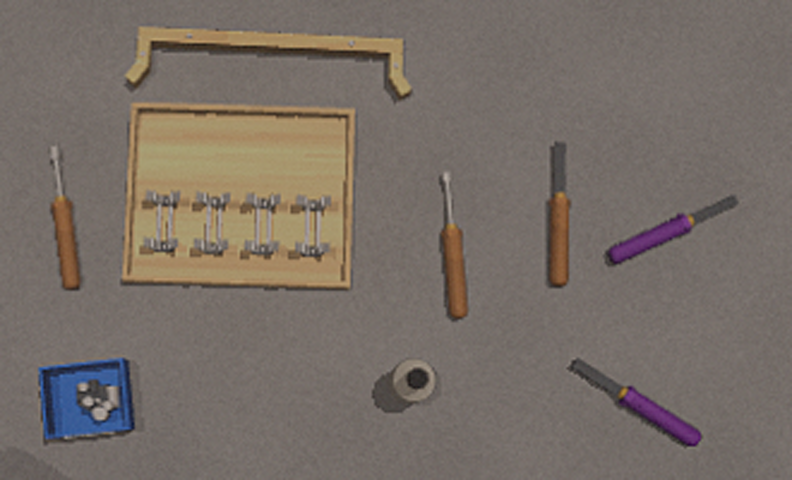

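View pics/scene0c.png

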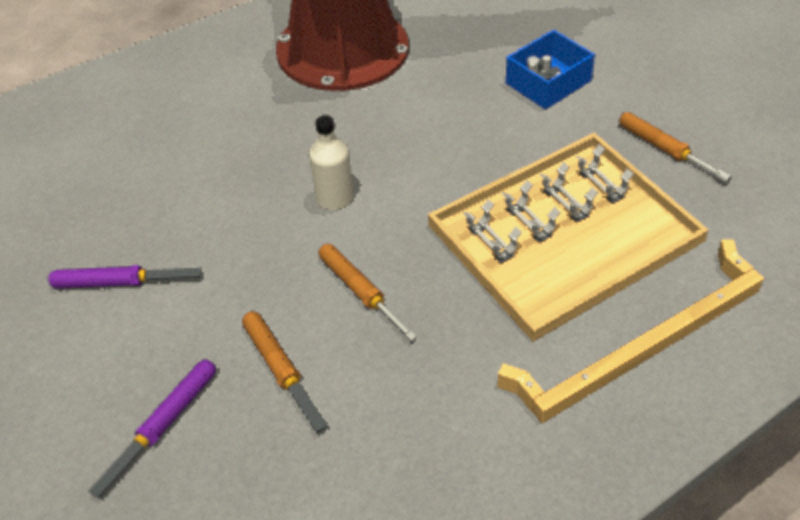

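Top crop: nut driver at (63,215), screwdriver at (453,240) and flat file at (559,215) all have brown handles. The two purple files at (670,230) and (640,400) are look-alikes to leave alone. The tray's four places are empty, and the rail is behind it at about (270,40). The scene view agrees. Next I measure.

```bash
cat >> h.py <<'E'
def handles(d):
    """brown handle blobs: centroid pixel, axis end pixels, area"""
    hsv=cv2.cvtColor(d['image'],cv2.COLOR_RGB2HSV)
    m=cv2.inRange(hsv,(5,140,60),(14,255,230))
    m=cv2.morphologyEx(m,cv2.MORPH_OPEN,np.ones((2,2),np.uint8))
    n,l,s,c=cv2.connectedComponentsWithStats(m); out=[]
    for i in range(1,n):
        if s[i,4]<100: continue
        ys,xs=np.where(l==i); p=np.c_[xs,ys].astype(np.float32)
        vx,vy,cx,cy=cv2.fitLine(p,cv2.DIST_L2,0,.01,.01).ravel(); t=(p-[cx,cy])@[vx,vy]
        out.append(dict(n=int(s[i,4]),c=(cx,cy),a=(cx+vx*t.min(),cy+vy*t.min()),b=(cx+vx*t.max(),cy+vy*t.max()),m=l==i))
    return out
def tri(d1,p1,d2,p2):
    o1,v1=ray(d1,p1);o2,v2=ray(d2,p2);v1=v1[0];v2=v2[0]
    A=np.c_[v1,-v2]; t=np.linalg.lstsq(A,o2-o1,rcond=None)[0]
    a=o1+v1*t[0];b=o2+v2*t[1]; return (a+b)/2,np.linalg.norm(a-b)
E
python3 - <<'E'
from h import *
T=grab('top');S=grab('scene')
for n,d in (('top',T),('scene',S)):
    P=cloud(d)
    for h in handles(d):
        e=onz(d,[h['a'],h['b']],0.014); e=e[np.argsort(e[:,0])]; v=e[1]-e[0]; z=P[h['m']][:,2]
        print(n,h['n'],np.round(h['c']),'mid',np.round(e.mean(0),4),'len',round(np.linalg.norm(v),3),'yaw',round(np.degrees(np.arctan2(v[1],v[0])),1),'ztop',np.round(np.nanpercentile(z,[50,95]),3))
ht=handles(T);hs=handles(S)
for a in ht:
    best=min(((*tri(T,a['c'],S,b['c']),b['c']) for b in hs),key=lambda q:q[1]); print('tri',np.round(a['c']),np.round(best[0],4),round(best[1],4))
# tray & dock
for n,d in (('top',T),('scene',S)):
  P=cloud(d)
  for q in ['tray','dock']:
    for o in nets.outline_of(n,q)[:2]:
        m=o['pixels']; Q=P[m]; Q=Q[np.isfinite(Q[:,2])]
        zr=(0.018,0.034) if q=='tray' else (.024,.042)
        Q=Q[(Q[:,2]>zr[0])&(Q[:,2]<zr[1])]
        if len(Q)<20: print(n,q,'few',m.sum());continue
        R=cv2.minAreaRect((Q[:,:2]*1000).astype(np.float32))
        print(n,q,round(float(o['p']),2),m.sum(),np.round(R[0],1),np.round(R[1],1),round(R[2],1),'z',np.round(np.median(Q[:,2]),4))
        print(np.round(cv2.boxPoints(R)).tolist())
E
```

```text
top 117 [217. 186.] mid [0.5485 0.2855 0.014 ] len 0.08 yaw 10.5 ztop [0.028 0.036]
top 174 [424. 189.] mid [ 0.5378 -0.441   0.014 ] len 0.108 yaw -4.0 ztop [0.028 0.036]
top 196 [380. 204.] mid [ 0.4843 -0.2855  0.014 ] len 0.127 yaw 3.5 ztop [0.028 0.035]
scene 164 [241.   7.] mid [-0.9077  0.4223  0.014 ] len 0.226 yaw -50.8 ztop [0.383 0.406]
scene 184 [243.  42.] mid [-0.5701  0.2626  0.014 ] len 0.129 yaw 64.3 ztop [0.366 0.376]
scene 1203 [261. 126.] mid [ 0.0243 -0.0098  0.014 ] len 0.239 yaw 69.3 ztop [0.021 0.176]
scene 107 [243. 108.] mid [-0.1175 -0.0106  0.014 ] len 0.126 yaw -21.1 ztop [0.117 0.153]
tri [217. 186.] [ 0.3736 -0.013   0.6439] 0.3694
tri [424. 189.] [ 0.4455 -0.2778  0.6745] 0.0522
tri [380. 204.] [ 0.4404 -0.2372  0.3646] 0.0103
top tray 0.87 7144 [603.3  32.6] [329.7 266.9] 88.2 z 0.0256
[[465.0, -128.0], [732.0, -136.0], [742.0, 193.0], [475.0, 202.0]]
top dock 0.59 1020 [800.4 -10.8] [415.3  88.7] 86.8 z 0.0334
[[744.0, -216.0], [833.0, -221.0], [856.0, 194.0], [768.0, 199.0]]
scene tray 0.91 7837 [599.3  31.5] [332.9 268.6] 88.3 z 0.0249
[[460.0, -131.0], [729.0, -139.0], [738.0, 194.0], [470.0, 202.0]]
scene dock 0.9 2226 [801.3 -13.8] [419.   84.5] 87.1 z 0.0317
[[749.0, -221.0], [833.0, -225.0], [854.0, 193.0], [770.0, 198.0]]
```

```bash
cat >> h.py <<'E'
def go(p,yaw,st=None):
    """shift (cm) and wz to bring TCP to p with tool down at yaw"""
    from scipy.spatial.transform import Rotation as Ro
    st=st or readout.state(); R=Ro.from_euler('xyz',st['ee_rot'],degrees=True)
    s=R.inv().apply(np.array(p)-st['position'])*100
    w=(R.inv()*Ro.from_euler('xyz',[180,0,yaw],degrees=True)).as_rotvec(degrees=True)
    return np.round(s,2),np.round(w,1)
E
python3 - <<'E'
from h import *
T=grab('top');S=grab('scene')
for p in [(218,192),(424,190),(380,204)]: print(T['image'][p[1],p[0]],cv2.cvtColor(T['image'][p[1]:p[1]+1,p[0]:p[0]+1],cv2.COLOR_RGB2HSV))
for p in [(90+655/2,100+138/2),(90+350/2,100+275/2),(90+270/2,100+350/2)]:
    p=int(p[0]),int(p[1]); print(S['image'][p[1],p[0]],cv2.cvtColor(S['image'][p[1]:p[1]+1,p[0]:p[0]+1],cv2.COLOR_RGB2HSV))
pt=[(218.2,191.7),(422.9,190.4),(379.6,203.8)]; print(onz(T,pt,.014))
print(go([0.49,0.29,0.2],95))
E
```

```text
[135  91  61] [[[ 12 140 135]]]
[135  92  58] [[[ 13 145 135]]]
[139  95  60] [[[ 13 145 139]]]
[151  95  40] [[[ 15 187 151]]]
[187 119  50] [[[ 15 187 187]]]
[190 121  45] [[[ 16 195 190]]]
[[ 0.52821     0.28217628  0.014     ]
 [ 0.53268332 -0.43676265  0.014     ]
 [ 0.48519914 -0.28261271  0.014     ]]
(array([-7.68, 35.12,  3.13]), array([  0. ,   0. , -26.3]))
```

Emit:
{"op": "drive_tool", "data": {"series": [{"x": -3, "y": 12, "z": 1, "wz": -9, "fingers": 0.7}, {"x": -6, "y": 24, "z": 2, "wz": -18, "fingers": 0.7}, {"x": -7.7, "y": 35.1, "z": 3.1, "wz": -26.3, "fingers": 0.7}, {"x": -7.7, "y": 35.1, "z": 3.1, "wz": -26.3}, {"x": -7.7, "y": 35.1, "z": 3.1, "wz": -26.3}, {"x": -7.7, "y": 35.1, "z": 3.1, "wz": -26.3}, {"x": -7.7, "y": 35.1, "z": 3.1, "wz": -26.3}, {"x": -7.7, "y": 35.1, "z": 3.1, "wz": -26.3}, {"x": -7.7, "y": 35.1, "z": 3.1, "wz": -26.3}, {"x": -7.7, "y": 35.1, "z": 3.1, "wz": -26.3}], "squeeze": 60}}

```text
schema error: expected keys x, y, z, wx, wy, wz, fingers
```

```bash
python3 - <<'E'
import re
s=open('h.py').read().replace("(5,140,60),(14,255,230)","(8,110,50),(19,255,255)"); open('h.py','w').write(s)
E
cat >> h.py <<'E'
def lie(d,z=.014):
    for h in handles(d):
        e=onz(d,[h['a'],h['b']],z); e=e[np.argsort(e[:,0])]; v=e[1]-e[0]; P=cloud(d)[h['m']]
        print(h['n'],np.round(h['c']),'mid',np.round(e.mean(0),4),'len',round(np.linalg.norm(v),3),'yaw',round(np.degrees(np.arctan2(v[1],v[0])),1),'butt',np.round(e[0],4),'ztop',np.round(np.nanpercentile(P[:,2],[50,95]),3))
E
python3 - <<'E'
from h import *
for n in ['wrist','top','scene']:
    d=grab(n); print(n); lie(d)
    if n=='wrist': save(d,'w1.png')
print(readout.state()['position'])
E
```

```text
wrist
top
283 [424. 191.] mid [ 0.5344 -0.4398  0.014 ] len 0.136 yaw -2.4 butt [ 0.4666 -0.4369  0.014 ] ztop [0.027 0.036]
277 [218. 192.] mid [0.5291 0.2826 0.014 ] len 0.135 yaw 8.3 butt [0.4625 0.2729 0.014 ] ztop [0.026 0.035]
271 [380. 204.] mid [ 0.485  -0.2843  0.014 ] len 0.135 yaw 4.5 butt [ 0.4179 -0.2897  0.014 ] ztop [0.026 0.035]
2778 [605. 280.] mid [ 0.2006 -1.11    0.014 ] len 0.486 yaw -0.6 butt [-0.0425 -1.1073  0.014 ] ztop [-0.252 -0.001]
scene
5633 [80. 31.] mid [-1.0715 -0.1652  0.014 ] len 1.117 yaw 64.5 butt [-1.3123 -0.6692  0.014 ] ztop [0.217 0.31 ]
299 [417. 168.] mid [0.5285 0.2825 0.014 ] len 0.13 yaw 8.9 butt [0.4642 0.2724 0.014 ] ztop [0.022 0.03 ]
147 [371. 179.] mid [0.4789 0.1258 0.014 ] len 0.154 yaw 87.4 butt [0.4755 0.0487 0.014 ] ztop [0.014 0.025]
210 [422. 201.] mid [0.6465 0.187  0.014 ] len 0.157 yaw -1.8 butt [0.5679 0.1894 0.014 ] ztop [0.017 0.028]
146 [330. 199.] mid [ 0.4739 -0.0373  0.014 ] len 0.127 yaw 89.2 butt [ 0.473 -0.101  0.014] ztop [0.013 0.025]
327 [336. 243.] mid [ 0.6062 -0.1299  0.014 ] len 0.272 yaw 1.0 butt [ 0.4705 -0.1322  0.014 ] ztop [0.016 0.028]
107 [429. 226.] mid [0.7359 0.1308 0.014 ] len 0.118 yaw 88.8 butt [0.7347 0.0719 0.014 ] ztop [0.01  0.022]
339 [266. 238.] mid [ 0.4876 -0.2823  0.014 ] len 0.135 yaw 4.3 butt [ 0.4203 -0.2874  0.014 ] ztop [0.026 0.031]
644 [402. 281.] mid [ 0.8356 -0.0315  0.014 ] len 0.413 yaw 81.9 butt [ 0.8065 -0.2362  0.014 ] ztop [0.012 0.025]
400 [225. 275.] mid [ 0.5322 -0.4366  0.014 ] len 0.136 yaw -2.4 butt [ 0.4643 -0.4337  0.014 ] ztop [0.026 0.031]
[0.1907046  0.48912528 0.23131012]
```

View pics/w1.png

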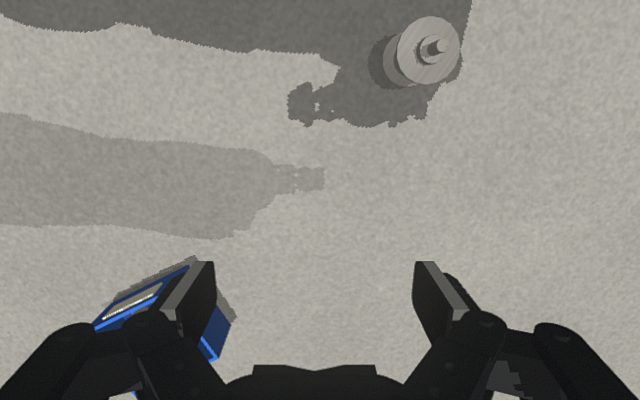

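The call was refused because every row needs all seven keys. Both views place the nut driver handle at (0.529, 0.2825), yaw 8.6°, 14 mm up. The wrist picture shows only the bin and the open fingers.

```bash
python3 - <<'E'
from h import *
print(go([0.5288,0.2825,0.08],98.6))
E
```

```text
(array([-6.97, 39.01, 15.13]), array([ -0. ,  -0. , -29.9]))
```

Emit:
{"op": "drive_tool", "data": {"series": [{"x": -2, "y": 10, "z": 2, "wx": 0, "wy": 0, "wz": -8, "fingers": 0.7}, {"x": -4, "y": 20, "z": 4, "wx": 0, "wy": 0, "wz": -16, "fingers": 0.7}, {"x": -6, "y": 30, "z": 7, "wx": 0, "wy": 0, "wz": -24, "fingers": 0.7}, {"x": -7, "y": 36, "z": 10, "wx": 0, "wy": 0, "wz": -29.9, "fingers": 0.7}, {"x": -7, "y": 39, "z": 13, "wx": 0, "wy": 0, "wz": -29.9, "fingers": 0.7}, {"x": -7, "y": 39, "z": 15.1, "wx": 0, "wy": 0, "wz": -29.9, "fingers": 0.7}, {"x": -7, "y": 39, "z": 15.1, "wx": 0, "wy": 0, "wz": -29.9, "fingers": 0.7}, {"x": -7, "y": 39, "z": 15.1, "wx": 0, "wy": 0, "wz": -29.9, "fingers": 0.7}, {"x": -7, "y": 39, "z": 15.1, "wx": 0, "wy": 0, "wz": -29.9, "fingers": 0.7}], "squeeze": 60}}

```text
time_s: 3.02
position: [0.5284, 0.2823, 0.0803]
ee_rot: [-180.0, -0.0, 98.6]
contact_force: [-0.6, 0.2, 0.4]
width: 0.0598
```

```bash
python3 - <<'E'
from h import *
d=grab('wrist'); lie(d); save(d,'w2.png')
st=readout.state(); print(st['position'],st['ee_rot'],st['width'],go([0.5288,0.2825,0.004],98.6))
E
```

```text
8011 [319. 212.] mid [0.5329 0.2859 0.014 ] len 0.142 yaw 8.9 butt [0.4628 0.2749 0.014 ] ztop [0.026 0.028]
[0.52829115 0.28276445 0.08086741] [ 1.79984314e+02 -2.01891264e-02  9.86257941e+01] 0.05984803632043455 (array([-0.04,  0.04,  7.69]), array([ 0., -0.,  0.]))
```

View pics/w2.png

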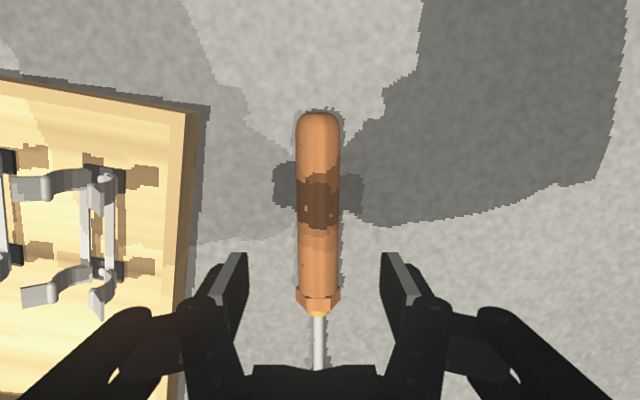

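The handle sits between the open fingers, at about (318,210) with its ferrule at (317,315). I descend, grip and lift.

Emit:
{"op": "drive_tool", "data": {"series": [{"x": 0, "y": 0, "z": 4, "wx": 0, "wy": 0, "wz": 0, "fingers": 0.7}, {"x": 0, "y": 0, "z": 6.5, "wx": 0, "wy": 0, "wz": 0, "fingers": 0.7}, {"x": 0, "y": 0, "z": 7.6, "wx": 0, "wy": 0, "wz": 0, "fingers": 0.7}, {"x": 0, "y": 0, "z": 7.6, "wx": 0, "wy": 0, "wz": 0, "fingers": 0.2}, {"x": 0, "y": 0, "z": 7.6, "wx": 0, "wy": 0, "wz": 0, "fingers": 0.1}, {"x": 0, "y": 0, "z": 7.6, "wx": 0, "wy": 0, "wz": 0, "fingers": 0.1}, {"x": 0, "y": 0, "z": 7.6, "wx": 0, "wy": 0, "wz": 0, "fingers": 0.1}, {"x": 0, "y": 0, "z": 7.6, "wx": 0, "wy": 0, "wz": 0, "fingers": 0.1}], "squeeze": 60}}

```text
time_s: 4.08
position: [0.529, 0.2835, 0.0064]
ee_rot: [179.9, -0.1, 98.6]
contact_force: [-2.1, 0.7, 6.0]
width: 0.0258
```

Emit:
{"op": "drive_tool", "data": {"series": [{"x": 0, "y": 0, "z": -2, "wx": 0, "wy": 0, "wz": 0, "fingers": 0.1}, {"x": 0, "y": 0, "z": -6, "wx": 0, "wy": 0, "wz": 0, "fingers": 0.1}, {"x": 0, "y": 0, "z": -11, "wx": 0, "wy": 0, "wz": 0, "fingers": 0.1}, {"x": 0, "y": 0, "z": -15, "wx": 0, "wy": 0, "wz": 0, "fingers": 0.1}, {"x": 0, "y": 0, "z": -15, "wx": 0, "wy": 0, "wz": 0, "fingers": 0.1}, {"x": 0, "y": 0, "z": -15, "wx": 0, "wy": 0, "wz": 0, "fingers": 0.1}]}}

```text
time_s: 4.82
position: [0.5284, 0.283, 0.156]
ee_rot: [179.9, -0.1, 98.6]
contact_force: [0.4, -0.1, -0.8]
width: 0.0254
```

```bash
python3 - <<'E'
from h import *
print(go([0.66,0.068,0.2],88.2))
E
```

```text
(array([-23.23,   9.79,  -4.41]), array([ 0.1, -0.1, 10.4]))
```

Emit:
{"op": "drive_tool", "data": {"series": [{"x": -5, "y": 2, "z": -4, "wx": 0, "wy": 0, "wz": 3, "fingers": 0.1}, {"x": -10, "y": 4, "z": -4.4, "wx": 0, "wy": 0, "wz": 6, "fingers": 0.1}, {"x": -15, "y": 6, "z": -4.4, "wx": 0, "wy": 0, "wz": 9, "fingers": 0.1}, {"x": -20, "y": 8, "z": -4.4, "wx": 0, "wy": 0, "wz": 10.4, "fingers": 0.1}, {"x": -23.2, "y": 9.8, "z": -4.4, "wx": 0, "wy": 0, "wz": 10.4, "fingers": 0.1}, {"x": -23.2, "y": 9.8, "z": -4.4, "wx": 0, "wy": 0, "wz": 10.4, "fingers": 0.1}, {"x": -23.2, "y": 9.8, "z": -4.4, "wx": 0, "wy": 0, "wz": 10.4, "fingers": 0.1}, {"x": -23.2, "y": 9.8, "z": -4.4, "wx": 0, "wy": 0, "wz": 10.4, "fingers": 0.1}]}}

```text
time_s: 5.82
position: [0.6593, 0.0694, 0.1995]
ee_rot: [180.0, -0.1, 88.3]
contact_force: [0.6, 0.1, -1.6]
width: 0.0256
```

```bash
cat >> h.py <<'E'
def clips(d,c=(.601,.032),yaw=-1.8,excl=None):
    P=cloud(d); a=np.radians(yaw); R=np.array([[np.cos(a),-np.sin(a)],[np.sin(a),np.cos(a)]])
    q=(P[...,:2]-c)@R; z=P[...,2]
    out=[]
    for i,y0 in enumerate([.108,.036,-.036,-.108]):
        for x0 in (-.079,-.011):
            m=(abs(q[...,0]-x0)<.014)&(abs(q[...,1]-y0)<.03)&(z>.033)&(z<.058)
            if m.sum()<15: print(i,x0,'few',m.sum()); continue
            k=q[m]; lo,hi=np.percentile(k,[3,97],axis=0)
            print(i,x0,m.sum(),'mid err mm',np.round(((lo+hi)/2-[x0,y0])*1000,1),'ext',np.round((hi-lo)*1000),'zmax',round(np.percentile(z[m],98),4))
E
python3 - <<'E'
from h import *
d=grab('wrist'); save(d,'w3.png'); clips(d); print(readout.state()['position'])
S=grab('scene'); print('scene'); clips(S); T=grab('top'); print('top'); clips(T)
E
```

```text
0 -0.079 821 mid err mm [-0.9 -0.5] ext [14. 48.] zmax 0.0519
0 -0.011 635 mid err mm [-1.3 -0.7] ext [13. 48.] zmax 0.0518
1 -0.079 815 mid err mm [-0.9 -0.2] ext [14. 47.] zmax 0.052
1 -0.011 628 mid err mm [-1.1 -0.5] ext [13. 47.] zmax 0.0519
2 -0.079 826 mid err mm [-1.1 -0.1] ext [14. 48.] zmax 0.0519
2 -0.011 664 mid err mm [-1.5  0.2] ext [14. 48.] zmax 0.0517
3 -0.079 822 mid err mm [-1.1  0.2] ext [14. 47.] zmax 0.0519
3 -0.011 638 mid err mm [-1.1  0.2] ext [13. 47.] zmax 0.0519
[0.6594219  0.0694184  0.19971205]
scene
0 -0.079 43 mid err mm [-1.4 -2.3] ext [17. 47.] zmax 0.0536
0 -0.011 41 mid err mm [-1.4 -1.7] ext [14. 46.] zmax 0.0543
1 -0.079 46 mid err mm [-2.1 -0.6] ext [16. 46.] zmax 0.0531
1 -0.011 48 mid err mm [-1.4 -3.1] ext [14. 45.] zmax 0.0542
2 -0.079 47 mid err mm [-1.4 -0.5] ext [17. 45.] zmax 0.0541
2 -0.011 48 mid err mm [-1.3 -1.1] ext [14. 46.] zmax 0.0527
3 -0.079 47 mid err mm [-0.8 -1.3] ext [17. 46.] zmax 0.0531
3 -0.011 49 mid err mm [-1.  -2.8] ext [16. 48.] zmax 0.0537
top
0 -0.079 few 0
0 -0.011 few 0
1 -0.079 few 0
1 -0.011 few 0
2 -0.079 35 mid err mm [0.8 0.6] ext [14. 45.] zmax 0.0564
2 -0.011 34 mid err mm [ 1.3 -0.3] ext [13. 45.] zmax 0.0562
3 -0.079 31 mid err mm [1.5 0.6] ext [11. 45.] zmax 0.0549
3 -0.011 34 mid err mm [ 1.3 -0.5] ext [16. 45.] zmax 0.0558
```

View pics/w3.png

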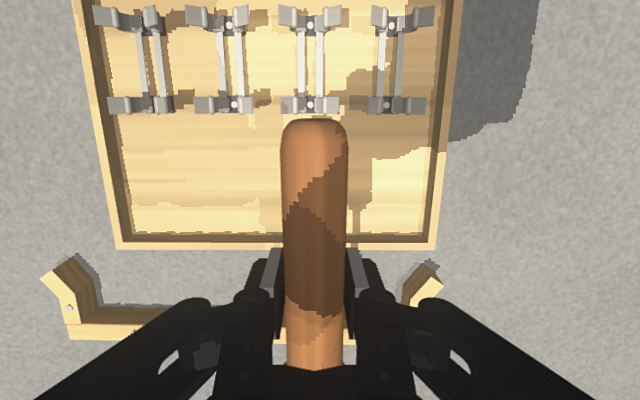

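The four empty clip pairs are clear at (152,105), (225,105), (310,105) and (395,105), and the rail is visible at (65,330). The tray centre is (0.600, 0.032), yaw −1.8°, with lips at 52 mm. Next I check how the tool sits in the grip.

```bash
cat >> h.py <<'E'
def held(d):
    """handle axis in the gripper (tool frame, mm): butt position, mid-y offset, pitch, yaw relative to tool y"""
    from scipy.spatial.transform import Rotation as Ro
    st=readout.state(); R=Ro.from_euler('xyz',st['ee_rot'],degrees=True).as_matrix()
    P=(cloud(d)-st['position'])@R
    hsv=cv2.cvtColor(d['image'],cv2.COLOR_RGB2HSV)
    m=cv2.inRange(hsv,(8,110,40),(19,255,255))>0
    m&=(abs(P[...,0])<.02)&(P[...,1]<.0)&(P[...,1]>-.09)&(abs(P[...,2]+.02)<.04)
    Q=P[m]; ymin=np.percentile(Q[:,1],.5)
    ys=np.arange(ymin+.012,-.02,.006); L=[]
    for y in ys:
        k=Q[abs(Q[:,1]-y)<.003]
        if len(k)>30: L.append((y,(np.percentile(k[:,0],2)+np.percentile(k[:,0],98))/2,np.percentile(k[:,2],5)))
    L=np.array(L); fz=np.polyfit(L[:,0],L[:,2],1); fx=np.polyfit(L[:,0],L[:,1],1)
    print('butt y mm',round(ymin*1000,1),'x at grip',round(fx[1]*1000,1),'yaw slope deg',round(np.degrees(np.arctan(fx[0])),2),'top z at grip',round(fz[1]*1000,1),'pitch slope deg',round(np.degrees(np.arctan(fz[0])),2),len(Q))
E
python3 - <<'E'
from h import *
d=grab('wrist'); held(d)
E
```

```text
butt y mm -67.4 x at grip -0.1 yaw slope deg 0.14 top z at grip -21.7 pitch slope deg -0.01 10651
```

```bash
cat >> h.py <<'E'
def bay(i,c=(.600,.0318),yaw=-1.8):
    a=np.radians(yaw); x,y=-.045,[.108,.036,-.036,-.108][i]
    return np.array([c[0]+x*np.cos(a)-y*np.sin(a),c[1]+x*np.sin(a)+y*np.cos(a)])
E
python3 - <<'E'
from h import *
b=bay(0); print(b); print(go([b[0]+.0024,b[1]-.0003,0.08],88.2))
E
```

```text
[0.55841457 0.14116019]
(array([  6.87, -10.13,  12.  ]), array([ 0.1, -0.1,  0.1]))
```

Emit:
{"op": "drive_tool", "data": {"series": [{"x": 3, "y": -4, "z": 0, "wx": 0, "wy": 0, "wz": 0, "fingers": 0.1}, {"x": 6.87, "y": -8, "z": 0, "wx": 0, "wy": 0, "wz": 0, "fingers": 0.1}, {"x": 6.87, "y": -10.13, "z": 3, "wx": 0, "wy": 0, "wz": 0, "fingers": 0.1}, {"x": 6.87, "y": -10.13, "z": 8, "wx": 0.1, "wy": -0.1, "wz": 0.1, "fingers": 0.1}, {"x": 6.87, "y": -10.13, "z": 12, "wx": 0.1, "wy": -0.1, "wz": 0.1, "fingers": 0.1}, {"x": 6.87, "y": -10.13, "z": 12, "wx": 0.1, "wy": -0.1, "wz": 0.1, "fingers": 0.1}, {"x": 6.87, "y": -10.13, "z": 12, "wx": 0.1, "wy": -0.1, "wz": 0.1, "fingers": 0.1}, {"x": 6.87, "y": -10.13, "z": 12, "wx": 0.1, "wy": -0.1, "wz": 0.1, "fingers": 0.1}]}}

```text
time_s: 7.02
position: [0.5623, 0.1411, 0.082]
ee_rot: [179.8, -0.0, 88.2]
contact_force: [-1.1, 0.9, -1.0]
width: 0.0257
```

```bash
python3 - <<'E'
from h import *
b=bay(0); print(go([b[0]+.0024,b[1]-.0003,0.0223],88.2)); d=grab('wrist'); held(d); clips(d,(.600,.0318)); save(d,'w4.png')
E
```

```text
(array([-0.03, -0.17,  5.97]), array([ 0.2, -0. , -0. ]))
butt y mm -67.2 x at grip -0.3 yaw slope deg -0.03 top z at grip -22.1 pitch slope deg -0.11 10644
0 -0.079 710 mid err mm [-0.4 -0.4] ext [13. 49.] zmax 0.0524
0 -0.011 few 0
1 -0.079 1610 mid err mm [-0.5  0.2] ext [14. 48.] zmax 0.0518
1 -0.011 1288 mid err mm [-0.6  0.3] ext [14. 47.] zmax 0.0519
2 -0.079 1684 mid err mm [-0.5  0.8] ext [14. 46.] zmax 0.0514
2 -0.011 1428 mid err mm [-0.7  0.4] ext [14. 47.] zmax 0.0517
3 -0.079 few 0
3 -0.011 103 mid err mm [-0.2 16.5] ext [13.  3.] zmax 0.0365
```

Emit:
{"op": "drive_tool", "data": {"series": [{"x": 0, "y": -0.15, "z": 1.5, "wx": 0.2, "wy": 0, "wz": 0, "fingers": 0.1}, {"x": 0, "y": -0.15, "z": 3, "wx": 0.2, "wy": 0, "wz": 0, "fingers": 0.1}, {"x": 0, "y": -0.15, "z": 3.8, "wx": 0.2, "wy": 0, "wz": 0, "fingers": 0.1}, {"x": 0, "y": -0.15, "z": 4.4, "wx": 0.2, "wy": 0, "wz": 0, "fingers": 0.1}, {"x": 0, "y": -0.15, "z": 4.9, "wx": 0.2, "wy": 0, "wz": 0, "fingers": 0.1}, {"x": 0, "y": -0.15, "z": 5.3, "wx": 0.2, "wy": 0, "wz": 0, "fingers": 0.1}, {"x": 0, "y": -0.15, "z": 5.7, "wx": 0.2, "wy": 0, "wz": 0, "fingers": 0.1}, {"x": 0, "y": -0.15, "z": 6.0, "wx": 0.2, "wy": 0, "wz": 0, "fingers": 0.1}, {"x": 0, "y": -0.15, "z": 6.1, "wx": 0.2, "wy": 0, "wz": 0, "fingers": 0.1}, {"x": 0, "y": -0.15, "z": 6.1, "wx": 0.2, "wy": 0, "wz": 0, "fingers": 0.1}]}}

```text
time_s: 8.32
position: [0.561, 0.1411, 0.0222]
ee_rot: [180.0, -0.0, 88.2]
contact_force: [-5.7, -2.3, 21.6]
width: 0.0259
```

```bash
python3 - <<'E'
from h import *
d=grab('wrist'); held(d); clips(d,(.600,.0318)); save(d,'w5.png'); print(readout.state()['contact_force'],readout.state()['position'])
E
```

```text
butt y mm -67.5 x at grip -0.3 yaw slope deg -0.01 top z at grip -21.8 pitch slope deg -0.0 10199
0 -0.079 7413 mid err mm [-0.2 -0.4] ext [25. 45.] zmax 0.0515
0 -0.011 3238 mid err mm [-2.4 -0.2] ext [21. 32.] zmax 0.0462
1 -0.079 3490 mid err mm [-0.6  0.3] ext [14. 47.] zmax 0.0517
1 -0.011 591 mid err mm [-4.2 -6.4] ext [ 8. 35.] zmax 0.0517
2 -0.079 204 mid err mm [-0.1 16.7] ext [13.  2.] zmax 0.0366
2 -0.011 1069 mid err mm [-1.  18.1] ext [14. 13.] zmax 0.0517
3 -0.079 few 0
3 -0.011 few 0
[-5.74079381 -1.52757206 21.05910796] [0.56096707 0.1410943  0.02220026]
```

View pics/w5.png

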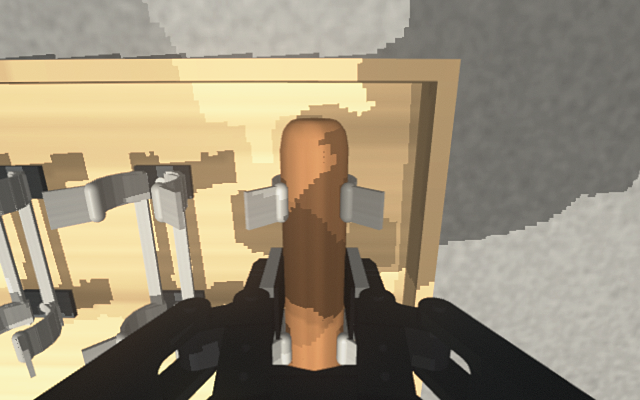

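Both clips now hold the handle, at (313,200) and (313,350), with the axis at about 30 mm. I release, lift and look.

Emit:
{"op": "drive_tool", "data": {"series": [{"x": 0, "y": 0, "z": -0.1, "wx": 0, "wy": 0, "wz": 0, "fingers": 0.48}, {"x": 0, "y": 0, "z": -0.1, "wx": 0, "wy": 0, "wz": 0, "fingers": 0.48}, {"x": 0, "y": 0, "z": -0.1, "wx": 0, "wy": 0, "wz": 0, "fingers": 0.48}, {"x": 0, "y": 0, "z": -1, "wx": 0, "wy": 0, "wz": 0, "fingers": 0.48}, {"x": 0, "y": 0, "z": -4, "wx": 0, "wy": 0, "wz": 0, "fingers": 0.48}, {"x": 0, "y": 0, "z": -9, "wx": 0, "wy": 0, "wz": 0, "fingers": 0.48}, {"x": 0, "y": 0, "z": -14, "wx": 0, "wy": 0, "wz": 0, "fingers": 0.48}, {"x": 0, "y": 2, "z": -18, "wx": 0, "wy": 0, "wz": 0, "fingers": 0.48}, {"x": 0, "y": 6, "z": -18, "wx": 0, "wy": 0, "wz": 0, "fingers": 0.7}, {"x": 0, "y": 10, "z": -18, "wx": 0, "wy": 0, "wz": 0, "fingers": 0.7}, {"x": 0, "y": 10, "z": -18, "wx": 0, "wy": 0, "wz": 0, "fingers": 0.7}]}}

```text
time_s: 9.75
position: [0.6627, 0.1375, 0.2017]
ee_rot: [180.0, -0.0, 88.2]
contact_force: [-0.5, -0.4, -0.5]
width: 0.0599
```

```bash
cat >> h.py <<'E'
def wcheck(d,zt=.044):
    """handles snapped home: axis pose in world from wrist/other view, wood seen on top"""
    P=cloud(d)
    for h in handles(d):
        Q=P[h['m']]
        if h['n']<150: continue
        e=onz(d,[h['a'],h['b']],zt-.014); e=e[np.argsort(e[:,0])]; v=e[1]-e[0]
        L=np.linalg.norm(v)
        if not .11<L<.17: continue
        print(h['n'],'mid',np.round(e.mean(0),4),'len',round(L,3),'yaw',round(np.degrees(np.arctan2(v[1],v[0])),1),'ztop',np.round(np.nanpercentile(Q[:,2],[50,95]),4))
E
python3 - <<'E'
from h import *
d=grab('wrist'); wcheck(d); clips(d,(.600,.0318)); print(bay(0))
for n in ('top','scene'): print(n); lie(grab(n))
print(go([0.4863,-0.2835,.1],94.4))
E
```

```text
4260 mid [0.5708 0.1416 0.03  ] len 0.121 yaw -1.8 ztop [0.0419 0.0442]
0 -0.079 1782 mid err mm [ 1.  -0.2] ext [24. 45.] zmax 0.0514
0 -0.011 1530 mid err mm [ 0.1 -0.3] ext [26. 45.] zmax 0.0515
1 -0.079 820 mid err mm [0.  0.3] ext [14. 48.] zmax 0.0519
1 -0.011 642 mid err mm [-0.5  0.5] ext [13. 48.] zmax 0.0518
2 -0.079 811 mid err mm [-0.   0.6] ext [14. 47.] zmax 0.052
2 -0.011 619 mid err mm [-0.   0.4] ext [13. 47.] zmax 0.0521
3 -0.079 864 mid err mm [-0.   0.6] ext [14. 47.] zmax 0.0516
3 -0.011 694 mid err mm [-0.3  0.3] ext [14. 47.] zmax 0.0517
[0.55841457 0.14116019]
top
276 [424. 191.] mid [ 0.5345 -0.44    0.014 ] len 0.136 yaw -2.3 butt [ 0.4667 -0.4373  0.014 ] ztop [0.026 0.035]
270 [380. 204.] mid [ 0.4832 -0.2844  0.014 ] len 0.131 yaw 4.5 butt [ 0.4179 -0.2894  0.014 ] ztop [0.027 0.034]
7527 [603. 279.] mid [ 0.1999 -1.1029  0.014 ] len 0.486 yaw -0.3 butt [-0.0429 -1.1017  0.014 ] ztop [-0.232 -0.005]
scene
5800 [90. 29.] mid [-1.0499 -0.0592  0.014 ] len 1.333 yaw 67.4 butt [-1.306  -0.6744  0.014 ] ztop [0.217 0.282]
682 [400. 192.] mid [0.5779 0.1604 0.014 ] len 0.294 yaw 14.7 butt [0.4357 0.123  0.014 ] ztop [0.023 0.046]
264 [331. 198.] mid [ 0.4736 -0.0309  0.014 ] len 0.169 yaw 88.8 butt [ 0.4718 -0.1155  0.014 ] ztop [0.013 0.028]
241 [331. 238.] mid [ 0.5948 -0.1318  0.014 ] len 0.252 yaw -2.1 butt [ 0.4687 -0.1272  0.014 ] ztop [0.017 0.028]
342 [265. 238.] mid [ 0.4876 -0.2823  0.014 ] len 0.135 yaw 4.4 butt [ 0.4204 -0.2876  0.014 ] ztop [0.025 0.03 ]
261 [388. 250.] mid [ 0.7323 -0.0184  0.014 ] len 0.229 yaw 88.2 butt [ 0.7286 -0.1329  0.014 ] ztop [0.008 0.019]
484 [410. 279.] mid [ 0.8417 -0.0181  0.014 ] len 0.396 yaw 86.7 butt [ 0.8302 -0.216   0.014 ] ztop [0.012 0.023]
399 [225. 275.] mid [ 0.5322 -0.4366  0.014 ] len 0.136 yaw -2.4 butt [ 0.4643 -0.4338  0.014 ] ztop [0.026 0.031]
(array([-42.67, -16.04,  10.23]), array([-0. , -0. , -6.2]))
```

Emit:
{"op": "drive_tool", "data": {"series": [{"x": -6, "y": -2, "z": 0, "wx": 0, "wy": 0, "wz": -1, "fingers": 0.7}, {"x": -12, "y": -4, "z": 0, "wx": 0, "wy": 0, "wz": -2, "fingers": 0.7}, {"x": -18, "y": -6, "z": 0, "wx": 0, "wy": 0, "wz": -3, "fingers": 0.7}, {"x": -24, "y": -8, "z": 0, "wx": 0, "wy": 0, "wz": -4, "fingers": 0.7}, {"x": -30, "y": -10, "z": 0, "wx": 0, "wy": 0, "wz": -5, "fingers": 0.7}, {"x": -36, "y": -13, "z": 0, "wx": 0, "wy": 0, "wz": -6.2, "fingers": 0.7}, {"x": -42, "y": -16, "z": 2, "wx": 0, "wy": 0, "wz": -6.2, "fingers": 0.7}, {"x": -42.7, "y": -16, "z": 7, "wx": 0, "wy": 0, "wz": -6.2, "fingers": 0.7}, {"x": -42.7, "y": -16, "z": 11, "wx": 0, "wy": 0, "wz": -6.2, "fingers": 0.7}, {"x": -42.7, "y": -16, "z": 12.2, "wx": 0, "wy": 0, "wz": -6.2, "fingers": 0.7}, {"x": -42.7, "y": -16, "z": 12.2, "wx": 0, "wy": 0, "wz": -6.2, "fingers": 0.7}, {"x": -42.7, "y": -16, "z": 12.2, "wx": 0, "wy": 0, "wz": -6.2, "fingers": 0.7}]}}

```text
time_s: 11.4
position: [0.4878, -0.284, 0.0821]
ee_rot: [179.9, 0.1, 94.5]
contact_force: [0.6, 1.2, 0.2]
width: 0.0598
```

```bash
python3 - <<'E'
from h import *
d=grab('wrist'); lie(d); save(d,'w6.png')
st=readout.state(); print(st['position'],st['ee_rot'],go([0.4863,-0.2835,0.004],94.4))
E
```

```text
7895 [319. 208.] mid [ 0.49   -0.2807  0.014 ] len 0.14 yaw 4.3 butt [ 0.4203 -0.2859  0.014 ] ztop [0.026 0.028]
7509 [ 90. 248.] mid [ 0.535 -0.437  0.014] len 0.139 yaw -3.6 butt [ 0.4655 -0.4326  0.014 ] ztop [0.025 0.028]
[ 0.48786564 -0.28408776  0.0820212 ] [1.79916848e+02 9.32473753e-02 9.44490334e+01] (array([ 0.08, -0.16,  7.8 ]), array([0.1, 0.1, 0. ]))
```

Emit:
{"op": "drive_tool", "data": {"series": [{"x": 0.2, "y": -0.2, "z": 4, "wx": 0, "wy": 0, "wz": 0, "fingers": 0.7}, {"x": 0.2, "y": -0.2, "z": 6.5, "wx": 0, "wy": 0, "wz": 0, "fingers": 0.7}, {"x": 0.2, "y": -0.2, "z": 7.7, "wx": 0, "wy": 0, "wz": 0, "fingers": 0.7}, {"x": 0.2, "y": -0.2, "z": 7.7, "wx": 0, "wy": 0, "wz": 0, "fingers": 0.2}, {"x": 0.2, "y": -0.2, "z": 7.7, "wx": 0, "wy": 0, "wz": 0, "fingers": 0.1}, {"x": 0.2, "y": -0.2, "z": 7.7, "wx": 0, "wy": 0, "wz": 0, "fingers": 0.1}, {"x": 0.2, "y": -0.2, "z": 7.7, "wx": 0, "wy": 0, "wz": 0, "fingers": 0.1}, {"x": 0.2, "y": -0.2, "z": 7.7, "wx": 0, "wy": 0, "wz": 0, "fingers": 0.1}], "squeeze": 60}}

```text
time_s: 12.45
position: [0.4867, -0.2829, 0.0063]
ee_rot: [179.8, 0.2, 94.5]
contact_force: [-0.6, 1.2, 6.8]
width: 0.0258
```

Emit:
{"op": "drive_tool", "data": {"series": [{"x": 0, "y": 0, "z": -2, "wx": 0, "wy": 0, "wz": 0, "fingers": 0.1}, {"x": 0, "y": 0, "z": -6, "wx": 0, "wy": 0, "wz": 0, "fingers": 0.1}, {"x": 0, "y": 0, "z": -11, "wx": 0, "wy": 0, "wz": 0, "fingers": 0.1}, {"x": 0, "y": 0, "z": -15, "wx": 0, "wy": 0, "wz": 0, "fingers": 0.1}, {"x": 0, "y": 0, "z": -15, "wx": 0, "wy": 0, "wz": 0, "fingers": 0.1}, {"x": 0, "y": 0, "z": -15, "wx": 0, "wy": 0, "wz": 0, "fingers": 0.1}]}}

```text
time_s: 13.2
position: [0.4858, -0.2823, 0.156]
ee_rot: [179.8, 0.2, 94.4]
contact_force: [0.1, 0.4, -1.6]
width: 0.0262
```

```bash
python3 - <<'E'
from h import *
d=grab('wrist'); held(d)
b=bay(3,(.601,.0321)); print(b,go([b[0]+.0024,b[1],0.16],88.2))
E
```

```text
butt y mm -66.8 x at grip -0.4 yaw slope deg -0.12 top z at grip -22.3 pitch slope deg 0.1 10426
[ 0.55262984 -0.07443322] (array([20.16,  8.54, -0.49]), array([0.1, 0.1, 6.3]))
```

Emit:
{"op": "drive_tool", "data": {"series": [{"x": 5, "y": 2, "z": -1, "wx": 0, "wy": 0, "wz": 2, "fingers": 0.1}, {"x": 10, "y": 4, "z": -1, "wx": 0, "wy": 0, "wz": 4, "fingers": 0.1}, {"x": 15, "y": 6, "z": -1, "wx": 0, "wy": 0, "wz": 6.3, "fingers": 0.1}, {"x": 20.2, "y": 8.5, "z": -1, "wx": 0.1, "wy": 0.1, "wz": 6.3, "fingers": 0.1}, {"x": 20.2, "y": 8.5, "z": 0, "wx": 0.1, "wy": 0.1, "wz": 6.3, "fingers": 0.1}, {"x": 20.2, "y": 8.5, "z": 4, "wx": 0.1, "wy": 0.1, "wz": 6.3, "fingers": 0.1}, {"x": 20.2, "y": 8.5, "z": 7.5, "wx": 0.1, "wy": 0.1, "wz": 6.3, "fingers": 0.1}, {"x": 20.2, "y": 8.5, "z": 7.5, "wx": 0.1, "wy": 0.1, "wz": 6.3, "fingers": 0.1}, {"x": 20.2, "y": 8.5, "z": 7.5, "wx": 0.1, "wy": 0.1, "wz": 6.3, "fingers": 0.1}, {"x": 20.2, "y": 8.5, "z": 7.5, "wx": 0.1, "wy": 0.1, "wz": 6.3, "fingers": 0.1}]}}

```text
time_s: 14.5
position: [0.5557, -0.0747, 0.0815]
ee_rot: [179.9, 0.0, 88.1]
contact_force: [0.4, -0.0, -0.7]
width: 0.0258
```

```bash
python3 - <<'E'
from h import *
d=grab('wrist'); held(d); clips(d,(.601,.0321))
b=bay(3,(.601,.0321)); print(go([b[0]+.0018,b[1]+.0002,0.0220],88.2))
E
```

```text
butt y mm -67.3 x at grip -0.3 yaw slope deg -0.12 top z at grip -21.9 pitch slope deg -0.1 10682
0 -0.079 few 0
0 -0.011 580 mid err mm [  0.7 -18.8] ext [25. 14.] zmax 0.0517
1 -0.079 1763 mid err mm [-1.5 -1.1] ext [14. 47.] zmax 0.0521
1 -0.011 1458 mid err mm [-1.6 -1.1] ext [14. 47.] zmax 0.0519
2 -0.079 1617 mid err mm [-1.6 -0.9] ext [14. 48.] zmax 0.0521
2 -0.011 1291 mid err mm [-1.7 -1. ] ext [14. 48.] zmax 0.0521
3 -0.079 722 mid err mm [-1.6 -0.7] ext [13. 49.] zmax 0.0521
3 -0.011 few 0
(array([ 0.03, -0.13,  5.94]), array([ 0.1,  0. , -0.1]))
```

Emit:
{"op": "drive_tool", "data": {"series": [{"x": -0.04, "y": -0.3, "z": 1.5, "wx": 0.1, "wy": 0, "wz": 0, "fingers": 0.1}, {"x": -0.04, "y": -0.3, "z": 3, "wx": 0.1, "wy": 0, "wz": 0, "fingers": 0.1}, {"x": -0.04, "y": -0.3, "z": 3.8, "wx": 0.1, "wy": 0, "wz": 0, "fingers": 0.1}, {"x": -0.04, "y": -0.3, "z": 4.4, "wx": 0.1, "wy": 0, "wz": 0, "fingers": 0.1}, {"x": -0.04, "y": -0.3, "z": 4.9, "wx": 0.1, "wy": 0, "wz": 0, "fingers": 0.1}, {"x": -0.04, "y": -0.3, "z": 5.3, "wx": 0.1, "wy": 0, "wz": 0, "fingers": 0.1}, {"x": -0.04, "y": -0.3, "z": 5.7, "wx": 0.1, "wy": 0, "wz": 0, "fingers": 0.1}, {"x": -0.04, "y": -0.3, "z": 6.0, "wx": 0.1, "wy": 0, "wz": 0, "fingers": 0.1}, {"x": -0.04, "y": -0.3, "z": 6.05, "wx": 0.1, "wy": 0, "wz": 0, "fingers": 0.1}, {"x": -0.04, "y": -0.3, "z": 6.05, "wx": 0.1, "wy": 0, "wz": 0, "fingers": 0.1}]}}

```text
time_s: 15.8
position: [0.5528, -0.0749, 0.0222]
ee_rot: [179.9, 0.0, 88.1]
contact_force: [-7.0, 1.6, 22.2]
width: 0.0258
```

```bash
python3 - <<'E'
from h import *
d=grab('wrist'); held(d); print(readout.state()['position'])
E
```

```text
butt y mm -67.5 x at grip -0.3 yaw slope deg -0.35 top z at grip -22.0 pitch slope deg -0.3 10191
[ 0.55286815 -0.07490998  0.02221082]
```

Same end state as the first tool: axis at about 30 mm and 22 N at the stop. I release and lift.

Emit:
{"op": "drive_tool", "data": {"series": [{"x": 0, "y": 0, "z": -0.1, "wx": 0, "wy": 0, "wz": 0, "fingers": 0.48}, {"x": 0, "y": 0, "z": -0.1, "wx": 0, "wy": 0, "wz": 0, "fingers": 0.48}, {"x": 0, "y": 0, "z": -0.1, "wx": 0, "wy": 0, "wz": 0, "fingers": 0.48}, {"x": 0, "y": 0, "z": -1, "wx": 0, "wy": 0, "wz": 0, "fingers": 0.48}, {"x": 0, "y": 0, "z": -4, "wx": 0, "wy": 0, "wz": 0, "fingers": 0.48}, {"x": 0, "y": 0, "z": -9, "wx": 0, "wy": 0, "wz": 0, "fingers": 0.48}, {"x": 0, "y": 0, "z": -14, "wx": 0, "wy": 0, "wz": 0, "fingers": 0.48}, {"x": 0, "y": 2, "z": -18, "wx": 0, "wy": 0, "wz": 0, "fingers": 0.48}, {"x": 0, "y": 6, "z": -18, "wx": 0, "wy": 0, "wz": 0, "fingers": 0.7}, {"x": 0, "y": 10, "z": -18, "wx": 0, "wy": 0, "wz": 0, "fingers": 0.7}, {"x": 0, "y": 10, "z": -18, "wx": 0, "wy": 0, "wz": 0, "fingers": 0.7}]}}

```text
time_s: 17.23
position: [0.6543, -0.0781, 0.2018]
ee_rot: [179.9, 0.0, 88.2]
contact_force: [-0.4, -0.1, 0.0]
width: 0.0597
```

```bash
python3 - <<'E'
from h import *
d=grab('wrist'); wcheck(d); clips(d,(.600,.0318)); print(bay(3)); save(d,'w7.png')
for n in ('top','scene'): print(n); lie(grab(n))
print(go([0.533,-0.4380,.08],87.6))
E
```

```text
4264 mid [ 0.5631 -0.0742  0.03  ] len 0.122 yaw -1.8 ztop [0.0419 0.0443]
4739 mid [0.5688 0.1436 0.03  ] len 0.128 yaw -3.1 ztop [0.0417 0.0444]
0 -0.079 1893 mid err mm [-0.  -0.6] ext [25. 46.] zmax 0.0517
0 -0.011 1529 mid err mm [ 0.1 -0.2] ext [25. 45.] zmax 0.0516
1 -0.079 811 mid err mm [ 0.1 -0.6] ext [14. 48.] zmax 0.0521
1 -0.011 629 mid err mm [ 0.2 -0.6] ext [13. 47.] zmax 0.0522
2 -0.079 816 mid err mm [-0.1 -0.2] ext [14. 48.] zmax 0.052
2 -0.011 628 mid err mm [-0.3 -0.7] ext [13. 48.] zmax 0.052
3 -0.079 1831 mid err mm [ 0.4 -0.1] ext [25. 45.] zmax 0.0516
3 -0.011 1495 mid err mm [-0.  -0.3] ext [25. 45.] zmax 0.0516
[ 0.55162984 -0.07473322]
top
290 [258. 182.] mid [0.5646 0.1409 0.014 ] len 0.14 yaw -2.4 butt [0.4948 0.1437 0.014 ] ztop [0.043 0.051]
276 [424. 191.] mid [ 0.5345 -0.4401  0.014 ] len 0.136 yaw -2.4 butt [ 0.4667 -0.4372  0.014 ] ztop [0.027 0.035]
7734 [603. 279.] mid [ 0.201  -1.1035  0.014 ] len 0.486 yaw -0.8 butt [-0.0419 -1.1001  0.014 ] ztop [-0.23  -0.002]
scene
5708 [89. 28.] mid [-1.0508 -0.0629  0.014 ] len 1.327 yaw 66.7 butt [-1.3135 
[... 631 characters left out ...]
14 ] len 0.114 yaw 88.2 butt [0.7349 0.0753 0.014 ] ztop [0.01  0.019]
309 [369. 256.] mid [ 0.7202 -0.0671  0.014 ] len 0.193 yaw 69.2 butt [ 0.6859 -0.1574  0.014 ] ztop [0.012 0.026]
296 [436. 264.] mid [0.8457 0.0541 0.014 ] len 0.249 yaw 87.3 butt [ 0.8399 -0.0704  0.014 ] ztop [0.011 0.023]
399 [225. 275.] mid [ 0.5322 -0.4365  0.014 ] len 0.136 yaw -2.3 butt [ 0.4643 -0.4338  0.014 ] ztop [0.026 0.03 ]
155 [386. 294.] mid [ 0.8366 -0.1282  0.014 ] len 0.112 yaw 87.7 butt [ 0.8344 -0.1842  0.014 ] ztop [0.011 0.023]
176 [354. 300.] mid [ 0.7966 -0.2073  0.014 ] len 0.092 yaw 10.7 butt [ 0.7514 -0.2158  0.014 ] ztop [0.016 0.03 ]
(array([-36.37, -10.7 ,  12.25]), array([0. , 0. , 0.5]))
```

Both tools are home. Next is the flat file, the brown-handled one at top pixel (424,191); the purple ones are elsewhere.

Emit:
{"op": "drive_tool", "data": {"series": [{"x": -6, "y": -2, "z": 0, "wx": 0, "wy": 0, "wz": 0.5, "fingers": 0.7}, {"x": -12, "y": -4, "z": 0, "wx": 0, "wy": 0, "wz": 0.5, "fingers": 0.7}, {"x": -18, "y": -6, "z": 0, "wx": 0, "wy": 0, "wz": 0.5, "fingers": 0.7}, {"x": -24, "y": -8, "z": 0, "wx": 0, "wy": 0, "wz": 0.5, "fingers": 0.7}, {"x": -30, "y": -10, "z": 0, "wx": 0, "wy": 0, "wz": 0.5, "fingers": 0.7}, {"x": -36.4, "y": -10.8, "z": 2, "wx": 0, "wy": 0, "wz": 0.5, "fingers": 0.7}, {"x": -36.4, "y": -10.8, "z": 7, "wx": 0, "wy": 0, "wz": 0.5, "fingers": 0.7}, {"x": -36.4, "y": -10.8, "z": 12.2, "wx": 0, "wy": 0, "wz": 0.5, "fingers": 0.7}, {"x": -36.4, "y": -10.8, "z": 12.2, "wx": 0, "wy": 0, "wz": 0.5, "fingers": 0.7}, {"x": -36.4, "y": -10.8, "z": 12.2, "wx": 0, "wy": 0, "wz": 0.5, "fingers": 0.7}, {"x": -36.4, "y": -10.8, "z": 12.2, "wx": 0, "wy": 0, "wz": 0.5, "fingers": 0.7}]}}

```text
time_s: 18.75
position: [0.5333, -0.4392, 0.0837]
ee_rot: [179.8, 0.2, 87.7]
contact_force: [-0.3, 0.3, -0.5]
width: 0.0597
```

```bash
python3 - <<'E'
from h import *
d=grab('wrist'); lie(d); save(d,'w8.png')
st=readout.state(); print(st['position'],st['ee_rot'],go([0.532,-0.4375,0.004],87.6))
E
```

```text
7798 [320. 208.] mid [ 0.537  -0.4357  0.014 ] len 0.14 yaw -2.1 butt [ 0.4669 -0.4331  0.014 ] ztop [0.026 0.028]
[ 0.5332352  -0.43906889  0.08328628] [179.82112503   0.18859533  87.67532896] (array([ 0.18, -0.15,  7.93]), array([0.2, 0.2, 0.1]))
```

View pics/w8.png

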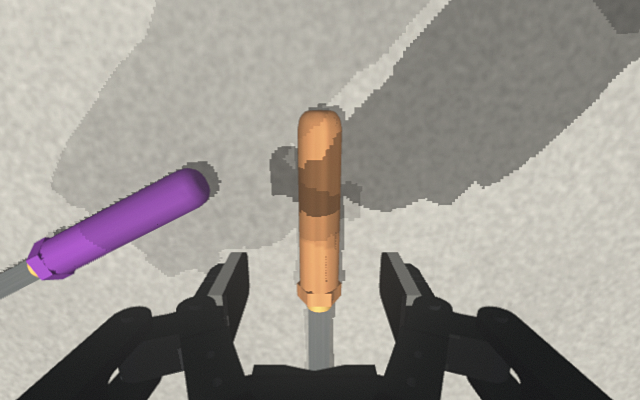

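The flat file's brown handle is centred between the fingers at (320,208). The purple look-alike's butt at (205,185) is about 70 mm away, clear of the fingers.

Emit:
{"op": "drive_tool", "data": {"series": [{"x": 0.2, "y": -0.1, "z": 4, "wx": 0.2, "wy": 0.2, "wz": 0, "fingers": 0.6}, {"x": 0.2, "y": -0.1, "z": 6.5, "wx": 0.2, "wy": 0.2, "wz": 0, "fingers": 0.6}, {"x": 0.2, "y": -0.1, "z": 7.8, "wx": 0.2, "wy": 0.2, "wz": 0, "fingers": 0.6}, {"x": 0.2, "y": -0.1, "z": 7.8, "wx": 0.2, "wy": 0.2, "wz": 0, "fingers": 0.2}, {"x": 0.2, "y": -0.1, "z": 7.8, "wx": 0.2, "wy": 0.2, "wz": 0, "fingers": 0.1}, {"x": 0.2, "y": -0.1, "z": 7.8, "wx": 0.2, "wy": 0.2, "wz": 0, "fingers": 0.1}, {"x": 0.2, "y": -0.1, "z": 7.8, "wx": 0.2, "wy": 0.2, "wz": 0, "fingers": 0.1}, {"x": 0.2, "y": -0.1, "z": 7.8, "wx": 0.2, "wy": 0.2, "wz": 0, "fingers": 0.1}], "squeeze": 60}}

```text
time_s: 19.8
position: [0.5331, -0.4379, 0.0063]
ee_rot: [179.9, 0.1, 87.7]
contact_force: [-0.0, 1.0, 5.8]
width: 0.026
```

Emit:
{"op": "drive_tool", "data": {"series": [{"x": 0, "y": 0, "z": -2, "wx": 0, "wy": 0, "wz": 0, "fingers": 0.1}, {"x": 0, "y": 0, "z": -6, "wx": 0, "wy": 0, "wz": 0, "fingers": 0.1}, {"x": 0, "y": 0, "z": -11, "wx": 0, "wy": 0, "wz": 0, "fingers": 0.1}, {"x": 0, "y": 0, "z": -15, "wx": 0, "wy": 0, "wz": 0, "fingers": 0.1}, {"x": 0, "y": 0, "z": -15, "wx": 0, "wy": 0, "wz": 0, "fingers": 0.1}, {"x": 0, "y": 0, "z": -15, "wx": 0, "wy": 0, "wz": 0, "fingers": 0.1}]}}

```text
time_s: 20.55
position: [0.5326, -0.4374, 0.1555]
ee_rot: [180.0, 0.0, 87.7]
contact_force: [0.5, 0.0, -2.1]
width: 0.0258
```

```bash
python3 - <<'E'
from h import *
d=grab('wrist'); held(d)
b=bay(1,(.6,.0316)); print(b,go([b[0]+.002,b[1],0.08],88.2))
E
```

```text
butt y mm -66.7 x at grip -0.4 yaw slope deg 0.01 top z at grip -22.4 pitch slope deg -0.12 10436
[0.55615299 0.06899572] (array([50.67,  0.53,  7.51]), array([-0. , -0. , -0.5]))
```

Emit:
{"op": "drive_tool", "data": {"series": [{"x": 6, "y": 0.1, "z": -1, "wx": 0, "wy": 0, "wz": 0, "fingers": 0.1}, {"x": 12, "y": 0.2, "z": -1, "wx": 0, "wy": 0, "wz": 0, "fingers": 0.1}, {"x": 18, "y": 0.3, "z": -1, "wx": 0, "wy": 0, "wz": 0, "fingers": 0.1}, {"x": 24, "y": 0.4, "z": -1, "wx": 0, "wy": 0, "wz": 0, "fingers": 0.1}, {"x": 30, "y": 0.5, "z": -1, "wx": 0, "wy": 0, "wz": 0, "fingers": 0.1}, {"x": 36, "y": 0.5, "z": -1, "wx": 0, "wy": 0, "wz": 0, "fingers": 0.1}, {"x": 42, "y": 0.5, "z": -1, "wx": 0, "wy": 0, "wz": -0.5, "fingers": 0.1}, {"x": 48, "y": 0.5, "z": -1, "wx": 0, "wy": 0, "wz": -0.5, "fingers": 0.1}, {"x": 50.7, "y": 0.5, "z": 0, "wx": 0, "wy": 0, "wz": -0.5, "fingers": 0.1}, {"x": 50.7, "y": 0.5, "z": 4, "wx": 0, "wy": 0, "wz": -0.5, "fingers": 0.1}, {"x": 50.7, "y": 0.5, "z": 7.5, "wx": 0, "wy": 0, "wz": -0.5, "fingers": 0.1}, {"x": 50.7, "y": 0.5, "z": 7.5, "wx": 0, "wy": 0, "wz": -0.5, "fingers": 0.1}]}}

```text
time_s: 22.1
position: [0.5546, 0.0694, 0.0769]
ee_rot: [-179.5, -0.0, 88.2]
contact_force: [-0.2, 0.1, 0.4]
width: 0.026
```

```bash
python3 - <<'E'
from h import *
import time
d=grab('wrist'); held(d); clips(d,(.600,.0316))
b=bay(1,(.6,.0316)); print(go([b[0]+.002,b[1]+.0003,0.0220],88.2),readout.state()['width'],readout.state()['position'])
E
```

```text
butt y mm -68.9 x at grip 0.0 yaw slope deg 0.28 top z at grip -19.9 pitch slope deg -0.12 10898
0 -0.079 3718 mid err mm [-0.1 -0.3] ext [25. 46.] zmax 0.0516
0 -0.011 2367 mid err mm [-3.1  0.3] ext [20. 45.] zmax 0.0516
1 -0.079 770 mid err mm [-0.4 -0.2] ext [13. 49.] zmax 0.0523
1 -0.011 few 0
2 -0.079 1657 mid err mm [-0.6  0.5] ext [14. 48.] zmax 0.0518
2 -0.011 1283 mid err mm [-0.8  0.2] ext [14. 47.] zmax 0.0519
3 -0.079 3551 mid err mm [-0.1  1.9] ext [26. 43.] zmax 0.0508
3 -0.011 2916 mid err mm [-0.2  0.5] ext [25. 46.] zmax 0.0514
(array([-0.  ,  0.21,  5.69]), array([-0.3, -0. , -0. ])) 0.025744031542893436 [0.55634794 0.06933367 0.07891205]
```

Emit:
{"op": "drive_tool", "data": {"series": [{"x": 0, "y": 0.1, "z": 0, "wx": 0, "wy": 0, "wz": 0, "fingers": 0.1}, {"x": 0, "y": 0.1, "z": 1.5, "wx": 0, "wy": 0, "wz": 0, "fingers": 0.1}, {"x": 0, "y": 0.1, "z": 3, "wx": 0, "wy": 0, "wz": 0, "fingers": 0.1}, {"x": 0, "y": 0.1, "z": 3.8, "wx": 0, "wy": 0, "wz": 0, "fingers": 0.1}, {"x": 0, "y": 0.1, "z": 4.4, "wx": 0, "wy": 0, "wz": 0, "fingers": 0.1}, {"x": 0, "y": 0.1, "z": 4.9, "wx": 0, "wy": 0, "wz": 0, "fingers": 0.1}, {"x": 0, "y": 0.1, "z": 5.3, "wx": 0, "wy": 0, "wz": 0, "fingers": 0.1}, {"x": 0, "y": 0.1, "z": 5.6, "wx": 0, "wy": 0, "wz": 0, "fingers": 0.1}, {"x": 0, "y": 0.1, "z": 5.8, "wx": 0, "wy": 0, "wz": 0, "fingers": 0.1}, {"x": 0, "y": 0.1, "z": 5.85, "wx": 0, "wy": 0, "wz": 0, "fingers": 0.1}, {"x": 0, "y": 0.1, "z": 5.85, "wx": 0, "wy": 0, "wz": 0, "fingers": 0.1}]}}

```text
time_s: 23.52
position: [0.5572, 0.0692, 0.022]
ee_rot: [-179.8, -0.0, 88.2]
contact_force: [-7.7, -1.2, 24.1]
width: 0.0259
```

```bash
python3 - <<'E'
from h import *
d=grab('wrist'); held(d); print(readout.state()['position'],readout.state()['contact_force'])
E
```

```text
butt y mm -67.3 x at grip -0.4 yaw slope deg -0.15 top z at grip -22.2 pitch slope deg -0.56 10207
[0.5571717  0.06918766 0.02199748] [-7.05033747 -0.97987753 24.50648732]
```

Emit:
{"op": "drive_tool", "data": {"series": [{"x": 0, "y": 0, "z": -0.1, "wx": 0, "wy": 0, "wz": 0, "fingers": 0.48}, {"x": 0, "y": 0, "z": -0.1, "wx": 0, "wy": 0, "wz": 0, "fingers": 0.48}, {"x": 0, "y": 0, "z": -0.1, "wx": 0, "wy": 0, "wz": 0, "fingers": 0.48}, {"x": 0, "y": 0, "z": -1, "wx": 0, "wy": 0, "wz": 0, "fingers": 0.48}, {"x": 0, "y": 0, "z": -4, "wx": 0, "wy": 0, "wz": 0, "fingers": 0.48}, {"x": 0, "y": 0, "z": -9, "wx": 0, "wy": 0, "wz": 0, "fingers": 0.48}, {"x": 0, "y": 2, "z": -14, "wx": 0, "wy": 0, "wz": 0, "fingers": 0.48}, {"x": -2, "y": 6, "z": -18, "wx": 0, "wy": 0, "wz": 0, "fingers": 0.3}, {"x": -4, "y": 10, "z": -20, "wx": 0, "wy": 0, "wz": 0, "fingers": 0}, {"x": -4, "y": 12, "z": -20, "wx": 0, "wy": 0, "wz": 0, "fingers": 0}, {"x": -4, "y": 12, "z": -20, "wx": 0, "wy": 0, "wz": 0, "fingers": 0}, {"x": -4, "y": 12, "z": -20, "wx": 0, "wy": 0, "wz": 0, "fingers": 0}]}}

```text
time_s: 25.08
position: [0.6756, 0.0257, 0.2213]
ee_rot: [-179.7, -0.0, 88.2]
contact_force: [-0.1, -0.2, 0.0]
width: -0.0005
```

```bash
python3 - <<'E'
from h import *
d=grab('wrist'); wcheck(d); clips(d,(.600,.0318)); print([bay(i) for i in range(4)]); save(d,'w9.png')
P=cloud(d); z=P[...,2]
m=(z>.028)&(z<.037)&(P[...,0]>.735); Q=P[m]; print('dock pts',len(Q),np.nanpercentile(Q,[1,99],axis=0).round(4).tolist())
S=grab('scene'); P=cloud(S); Q=P[(P[...,2]>.028)&(P[...,2]<.038)&(P[...,0]>.74)&(P[...,0]<.9)&(abs(P[...,1])<.26)]
for y in np.arange(-.22,.22,.02):
    k=Q[abs(Q[:,1]-y)<.01]
    if len(k)>5: print(round(y,2),len(k),np.percentile(k[:,0],[3,50,97]).round(4))
E
```

```text
3579 mid [ 0.5682 -0.0755  0.03  ] len 0.112 yaw -0.9 ztop [0.0416 0.0441]
3508 mid [0.5729 0.0699 0.03  ] len 0.11 yaw -2.0 ztop [0.0419 0.0443]
3647 mid [0.5755 0.1426 0.03  ] len 0.113 yaw -2.7 ztop [0.0419 0.0443]
0 -0.079 956 mid err mm [6.1 0.1] ext [14. 44.] zmax 0.0516
0 -0.011 1393 mid err mm [-0.1 -0.2] ext [25. 45.] zmax 0.0517
1 -0.079 924 mid err mm [ 6.3 -0.1] ext [14. 44.] zmax 0.051
1 -0.011 1399 mid err mm [-0.2 -0.4] ext [26. 45.] zmax 0.0514
2 -0.079 371 mid err mm [3.4 0. ] ext [ 7. 46.] zmax 0.0515
2 -0.011 584 mid err mm [-0.3 -0.3] ext [14. 46.] zmax 0.0519
3 -0.079 946 mid err mm [6.2 0.1] ext [14. 44.] zmax 0.0511
3 -0.011 1379 mid err mm [-0.  0.] ext [25. 46.] zmax 0.0514
[array([0.55841457, 0.14116019]), array([0.55615299, 0.06919572]), array([ 0.55389142, -0.00276875]), array([ 0.55162984, -0.07473322])]
dock pts 4039 [[0.7513, -0.2132, 0.0283], [0.8458, 0.1953, 0.0337]]
-0.22 29 [0.7505 0.7607 0.8213]
-0.2 197 [0.7544 0.7977 0.8314]
-0.18 53 [0.812  0.8234 0.8347]
-0.16 60 [0.814  0.8244 0.8343]
-0.14 57 [0.815  0.8257 0.8361]
-0.12 54 [0.8154 0.825  0.8361]
-0.1 58 [0.8169 0.8275 0.8384]
-0.08 55 [0.8176 0.8288 0.8384]
-0.06 55 [0.8183 0.8294 0.8399]
-0.04 52 [0.8187 0.8317 0.8404]
-0.02 54 [0.821  0.8316 0.841 ]
-0.0 48 [0.8208 0.8312 0.8414]
0.02 52 [0.823  0.8323 0.8442]
0.04 45 [0.8232 0.8329 0.8442]
0.06 49 [0.8244 0.8341 0.8442]
0.08 46 [0.8246 0.8359 0.8458]
0.1 43 [0.8267 0.8369 0.8466]
0.12 45 [0.828  0.8371 0.8471]
0.14 49 [0.8281 0.8392 0.849 ]
0.16 66 [0.7956 0.8329 0.8494]
0.18 115 [0.7706 0.8064 0.8499]
0.2 11 [0.7704 0.7783 0.7855]
```

View pics/w9.png

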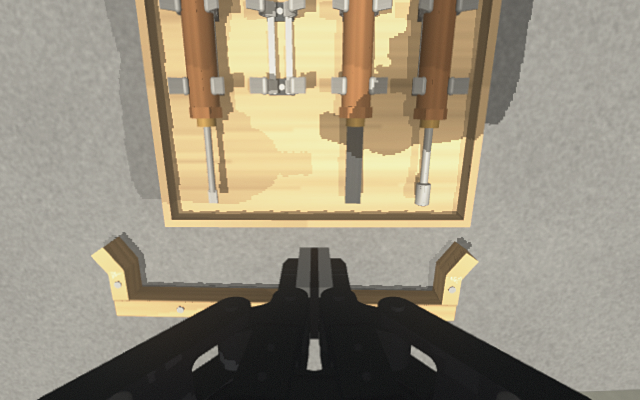

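All three handles are in both clips, at (200,60), (357,60) and (437,60), with blades to the back and the third place free at (280,60). The rail front runs along about row 290. The tray still has to move about 89 mm in +x and 36 mm in −y, and turn about −1°. I'll grip the front wall at the empty place and drag it in.

```bash
python3 - <<'E'
from h import *
print(go([.471,0.0,.12],-1.8)); print(readout.state()['joints'].round(1))
E
```

```text
(array([ -3.22, -20.32,  10.25]), array([-0.2,  0.2, 90. ]))
[-4.  34.4 17.6 73.5  0.  -2.2]
```

Emit:
{"op": "drive_tool", "data": {"series": [{"x": -0.5, "y": -4, "z": 0, "wx": 0, "wy": 0, "wz": 10, "fingers": 0.4}, {"x": -1, "y": -8, "z": 0, "wx": 0, "wy": 0, "wz": 20, "fingers": 0.4}, {"x": -2, "y": -12, "z": 0, "wx": 0, "wy": 0, "wz": 30, "fingers": 0.4}, {"x": -2.5, "y": -16, "z": 0, "wx": 0, "wy": 0, "wz": 40, "fingers": 0.4}, {"x": -3.2, "y": -20.3, "z": 2, "wx": 0, "wy": 0, "wz": 50, "fingers": 0.4}, {"x": -3.2, "y": -20.3, "z": 4, "wx": 0, "wy": 0, "wz": 60, "fingers": 0.4}, {"x": -3.2, "y": -20.3, "z": 6, "wx": 0, "wy": 0, "wz": 70, "fingers": 0.4}, {"x": -3.2, "y": -20.3, "z": 8, "wx": 0, "wy": 0, "wz": 80, "fingers": 0.4}, {"x": -3.2, "y": -20.3, "z": 10.2, "wx": 0, "wy": 0, "wz": 90, "fingers": 0.4}, {"x": -3.2, "y": -20.3, "z": 10.2, "wx": 0, "wy": 0, "wz": 90, "fingers": 0.4}, {"x": -3.2, "y": -20.3, "z": 10.2, "wx": 0, "wy": 0, "wz": 90, "fingers": 0.4}, {"x": -3.2, "y": -20.3, "z": 10.2, "wx": 0, "wy": 0, "wz": 90, "fingers": 0.4}]}}

```text
time_s: 26.68
position: [0.4718, 0.0001, 0.1215]
ee_rot: [180.0, 0.2, -1.7]
contact_force: [-0.6, -0.3, 1.0]
width: 0.0339
```

```bash
python3 - <<'E'
from h import *
d=grab('wrist'); save(d,'w10.png'); P=cloud(d); z=P[...,2]
for y in (0.02,.04,.06,.08):
    k=P[(abs(P[...,1]-y)<.005)&(z>.022)&(z<.03)&(P[...,0]<.49)&(P[...,0]>.45)]; print(y,len(k),np.percentile(k[:,0],[3,97]).round(4) if len(k) else 0)
print(readout.state()['position'],go([.471,0.0,.0105],-1.8))
E
```

```text
0.02 161 [0.4671 0.4751]
0.04 172 [0.4678 0.4756]
0.06 180 [0.4685 0.4761]
0.08 191 [0.4692 0.4767]
[4.71756625e-01 1.04609275e-04 1.21380508e-01] (array([-4.000e-02,  1.000e-02,  1.109e+01]), array([-0. ,  0.2,  0.1]))
```

View pics/w10.png

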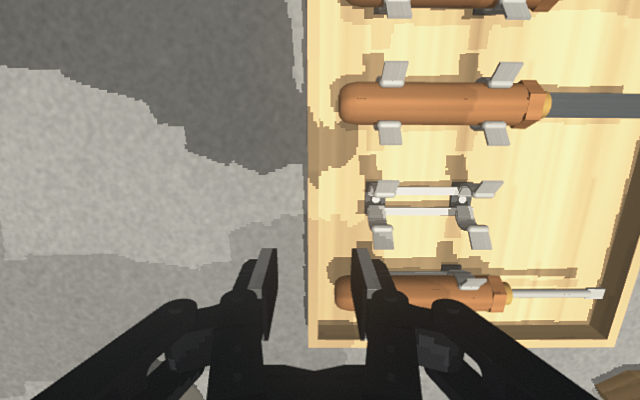

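The front wall at column ~312 runs between the open fingers, with its centre measured at x≈0.4705. I descend and grip it.

Emit:
{"op": "drive_tool", "data": {"series": [{"x": -0.1, "y": 0, "z": 4, "wx": 0, "wy": 0, "wz": 0, "fingers": 0.4}, {"x": -0.1, "y": 0, "z": 8, "wx": 0, "wy": 0, "wz": 0, "fingers": 0.4}, {"x": -0.1, "y": 0, "z": 10, "wx": 0, "wy": 0, "wz": 0, "fingers": 0.4}, {"x": -0.1, "y": 0, "z": 11.1, "wx": 0, "wy": 0, "wz": 0, "fingers": 0.4}, {"x": -0.1, "y": 0, "z": 11.1, "wx": 0, "wy": 0, "wz": 0, "fingers": 0.4}, {"x": -0.1, "y": 0, "z": 11.1, "wx": 0, "wy": 0, "wz": 0, "fingers": 0.15}, {"x": -0.1, "y": 0, "z": 11.1, "wx": 0, "wy": 0, "wz": 0, "fingers": 0}, {"x": -0.1, "y": 0, "z": 11.1, "wx": 0, "wy": 0, "wz": 0, "fingers": 0}, {"x": -0.1, "y": 0, "z": 11.1, "wx": 0, "wy": 0, "wz": 0, "fingers": 0}, {"x": -0.1, "y": 0, "z": 11.1, "wx": 0, "wy": 0, "wz": 0, "fingers": 0}], "squeeze": 60}}

```text
time_s: 27.98
position: [0.4709, 0.0, 0.0114]
ee_rot: [180.0, 0.1, -1.7]
contact_force: [-3.4, 0.1, 6.7]
width: 0.006
```

Emit:
{"op": "drive_tool", "data": {"series": [{"x": 0, "y": 0.5, "z": 0, "wx": 0, "wy": 0, "wz": 0, "fingers": 0}, {"x": 0, "y": 1.2, "z": 0, "wx": 0, "wy": 0, "wz": 0, "fingers": 0}, {"x": 0, "y": 2, "z": 0, "wx": 0, "wy": 0, "wz": 0.3, "fingers": 0}, {"x": 0, "y": 2.7, "z": 0, "wx": 0, "wy": 0, "wz": 0.6, "fingers": 0}, {"x": 0, "y": 3.15, "z": 0, "wx": 0, "wy": 0, "wz": 1, "fingers": 0}, {"x": 0.6, "y": 3.15, "z": 0, "wx": 0, "wy": 0, "wz": 1, "fingers": 0}, {"x": 1.2, "y": 3.15, "z": 0, "wx": 0, "wy": 0, "wz": 1, "fingers": 0}, {"x": 1.8, "y": 3.15, "z": 0, "wx": 0, "wy": 0, "wz": 1, "fingers": 0}, {"x": 2.4, "y": 3.15, "z": 0, "wx": 0, "wy": 0, "wz": 1, "fingers": 0}, {"x": 3, "y": 3.15, "z": 0, "wx": 0, "wy": 0, "wz": 1, "fingers": 0}, {"x": 3, "y": 3.15, "z": 0, "wx": 0, "wy": 0, "wz": 1, "fingers": 0}]}}

```text
time_s: 29.35
position: [0.4919, -0.0321, 0.0112]
ee_rot: [179.9, 0.9, -2.7]
contact_force: [-28.6, -0.2, 32.4]
width: 0.0063
```

```bash
cat >> h.py <<'E'
def traypose():
    for n in ('top','scene'):
        d=grab(n); P=cloud(d)
        for q in ('tray','dock'):
            o=nets.outline_of(n,q)
            if not o: print(n,q,'none'); continue
            Q=P[o[0]['pixels']]; zr=(.018,.034) if q=='tray' else (.024,.042)
            Q=Q[(Q[:,2]>zr[0])&(Q[:,2]<zr[1])]
            R=cv2.minAreaRect((Q[:,:2]*1000).astype(np.float32)); print(n,q,round(float(o[0]['p']),2),np.round(R[0],1),np.round(R[1],1),round(R[2],2))
E
python3 - <<'E'
from h import *
traypose(); s=readout.state(); print(s['position'],s['ee_rot'],s['contact_force'])
E
```

```text
top tray 0.72 [ 618.4 -106.6] [ 22.1 210.4] 87.89
top dock 0.93 [801.   -9.3] [418.1  87.8] 86.95
scene tray 0.86 [618.1   4.6] [269.1 333.7] 0.88
scene dock 0.71 [801.5 -14.6] [415.9  85. ] 87.77
[ 0.49188544 -0.03210384  0.01121529] [179.94591042   0.88667408  -2.67243359] [-27.72417305   1.15765499  32.31727878]
```

```bash
python3 - <<'E'
from h import *
d=grab('scene'); save(d,'s11.png',(230,130,510,330),2.8)
d=grab('wrist'); clips(d,(.620,-.001),-2.7); s=readout.state(); print(s['contact_force'],s['wrist_torque'])
P=cloud(d); z=P[...,2]
for y in (0.02,.04,.06,.08):
    k=P[(abs(P[...,1]-y)<.004)&(z>.022)&(z<.034)&(P[...,0]<.51)&(P[...,0]>.47)]; print(y,len(k),np.percentile(k[:,0],[3,97]).round(4) if len(k) else 0,np.median(k[:,2]) if len(k) else 0)
E
```

```text
0 -0.079 few 0
0 -0.011 few 0
1 -0.079 12053 mid err mm [0.  1.8] ext [25. 45.] zmax 0.0515
1 -0.011 767 mid err mm [-10.6   4.8] ext [ 6. 32.] zmax 0.0434
2 -0.079 1541 mid err mm [-0.1  2.7] ext [14. 47.] zmax 0.0521
2 -0.011 3064 mid err mm [0.1 4. ] ext [15. 43.] zmax 0.0512
3 -0.079 few 0
3 -0.011 298 mid err mm [ 6.4 22.2] ext [10.  3.] zmax 0.0391
[-27.60586389   0.95138199  31.86467482] [0.34234226 5.9842885  0.99319911]
0.02 435 [0.4871 0.4947] 0.025839422611488777
0.04 550 [0.4869 0.5076] 0.0259067914259955
0.06 554 [0.4869 0.4942] 0.025846811547190984
0.08 0 0 0
```

View pics/s11.png

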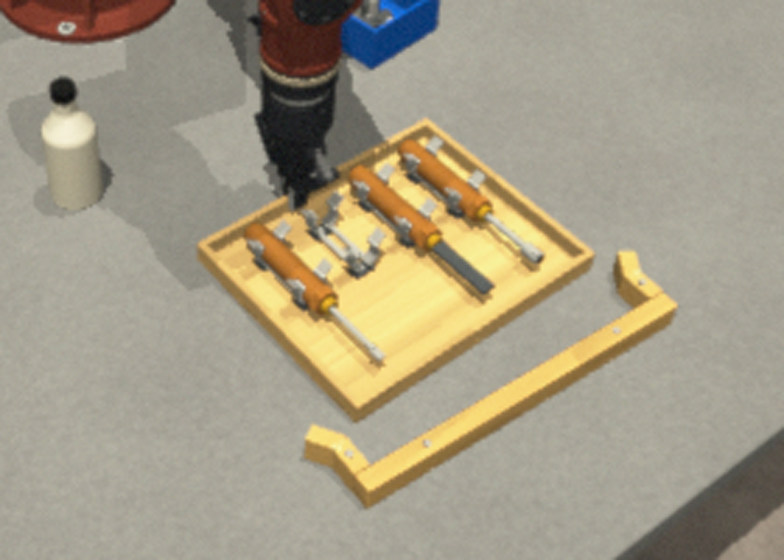

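The tray moved but turned the wrong way, and it isn't touching the dock. The arm was pressing down about 32 N, which adds friction. I release, rise and measure again.

Emit:
{"op": "drive_tool", "data": {"series": [{"x": 0, "y": 0, "z": -0.2, "wx": 0, "wy": -0.9, "wz": 0, "fingers": 0.2}, {"x": 0, "y": 0, "z": -0.2, "wx": 0, "wy": -0.9, "wz": 0, "fingers": 0.4}, {"x": 0, "y": 0, "z": -1, "wx": 0, "wy": -0.9, "wz": 0, "fingers": 0.4}, {"x": 0, "y": 0, "z": -4, "wx": 0, "wy": -0.9, "wz": 0, "fingers": 0.4}, {"x": 0, "y": 0, "z": -9, "wx": 0, "wy": -0.9, "wz": 0, "fingers": 0.4}, {"x": 0, "y": 0, "z": -15, "wx": 0, "wy": -0.9, "wz": 0, "fingers": 0.2}, {"x": 0, "y": 0, "z": -18, "wx": 0, "wy": -0.9, "wz": 0, "fingers": 0}, {"x": 0, "y": 0, "z": -18, "wx": 0, "wy": -0.9, "wz": 0, "fingers": 0}, {"x": 0, "y": 0, "z": -18, "wx": 0, "wy": -0.9, "wz": 0, "fingers": 0}, {"x": 0, "y": 0, "z": -18, "wx": 0, "wy": -0.9, "wz": 0, "fingers": 0}]}}

```text
time_s: 31.0
position: [0.4939, -0.032, 0.1901]
ee_rot: [180.0, 1.9, -2.7]
contact_force: [-0.1, 0.2, -0.1]
width: 0.0001
```

```bash
cat >> h.py <<'E'
def edges(n,c,verbose=0):
    """tray from rim points (z 21..30 mm): fit of front/back wall mid lines along y, side walls along x (approx pose c)"""
    d=grab(n); P=cloud(d).reshape(-1,3); Q=P[(P[:,2]>.020)&(P[:,2]<.031)]
    for k in range(4):
        a=np.radians(c[2]); R=np.array([[np.cos(a),-np.sin(a)],[np.sin(a),np.cos(a)]]); q=(Q[:,:2]-c[:2])@R
        res={}
        for nm,ax,v0 in (('front',0,-.128),('back',0,.128),('left',1,.160),('right',1,-.160)):
            o=1-ax; lim=.155 if o==1 else .12
            m=(abs(q[:,ax]-v0)<(.016 if k<2 else .010))&(abs(q[:,o])<lim); t=q[m]
            B=[]
            for s in np.arange(-lim,lim,.012):
                g=t[abs(t[:,o]-s)<.006]
                if len(g)>=6 : B.append((s,(np.percentile(g[:,ax],4)+np.percentile(g[:,ax],96))/2-v0))
            if len(B)>=5:
                B=np.array(B); f=np.polyfit(B[:,0],B[:,1],1); res[nm]=(f[1],np.degrees(f[0]),len(B))
        ang=[(-r[1] if n2 in('front','back') else r[1])*1 for n2,r in res.items()]; w=[r[2] for r in res.values()]
        dx=[r[0] for n2,r in res.items() if n2 in('front','back')]; dy=[r[0] for n2,r in res.items() if n2 in('left','right')]
        dl=np.array([np.mean(dx) if dx else 0,np.mean(dy) if dy else 0]); xy=np.array(c[:2])+R@dl; c=(xy[0],xy[1],c[2]+np.average(ang,weights=w))
    print(n,'tray',np.round(c,4),{k:np.round([v[0]*1000,v[1],v[2]],1).tolist() for k,v in res.items()}); return c
E
python3 - <<'E'
from h import *
for n in ('wrist','scene','top'): edges(n,(.620,-.000,-1.5))
print(readout.state()['position'],readout.state()['ee_rot'])
E
```

```text
wrist tray [0.619  0.006  0.6969] {'front': [0.1, 0.0, 19.0], 'back': [-0.1, -0.0, 22.0], 'right': [-0.0, -0.0, 18.0]}
scene tray [0.6193 0.0035 0.7308] {'front': [0.0, -0.0, 26.0], 'back': [-0.0, 0.1, 26.0], 'left': [-0.1, -0.0, 19.0], 'right': [0.1, 0.1, 19.0]}
top tray [0.6188 0.0065 0.6284] {'back': [0.0, 0.4, 22.0], 'left': [0.2, 0.5, 17.0], 'right': [-0.2, 0.0, 10.0]}
[ 0.49420949 -0.03199424  0.19042736] [179.95889413   1.87154091  -2.67284404]
```

```bash
python3 - <<'E'
from h import *
print(go([.450,0.056,.10],-1),go([.450,0.056,.013],-1))
E
```

```text
(array([-4.53, -8.59,  9.19]), array([ 0. ,  1.9, -1.7])) (array([-4.24, -8.6 , 17.88]), array([ 0. ,  1.9, -1.7]))
```

Emit:
{"op": "drive_tool", "data": {"series": [{"x": -2.5, "y": -4, "z": 2, "wx": 0, "wy": 1, "wz": -1, "fingers": 0}, {"x": -4.5, "y": -8.6, "z": 5, "wx": 0, "wy": 1.9, "wz": -1.7, "fingers": 0}, {"x": -4.5, "y": -8.6, "z": 9, "wx": 0, "wy": 1.9, "wz": -1.7, "fingers": 0}, {"x": -4.4, "y": -8.6, "z": 13, "wx": 0, "wy": 1.9, "wz": -1.7, "fingers": 0}, {"x": -4.3, "y": -8.6, "z": 16.5, "wx": 0, "wy": 1.9, "wz": -1.7, "fingers": 0}, {"x": -4.2, "y": -8.6, "z": 17.8, "wx": 0, "wy": 1.9, "wz": -1.7, "fingers": 0}, {"x": -4.2, "y": -8.6, "z": 17.8, "wx": 0, "wy": 1.9, "wz": -1.7, "fingers": 0}, {"x": -4.2, "y": -8.6, "z": 17.8, "wx": 0, "wy": 1.9, "wz": -1.7, "fingers": 0}, {"x": -4.2, "y": -8.6, "z": 17.8, "wx": 0, "wy": 1.9, "wz": -1.7, "fingers": 0}]}}

```text
time_s: 32.28
position: [0.4514, 0.056, 0.0149]
ee_rot: [180.0, -0.1, -1.0]
contact_force: [0.5, 0.4, -0.7]
width: -0.0004
```

Emit:
{"op": "drive_tool", "data": {"series": [{"x": 1, "y": 0, "z": 0, "wx": 0, "wy": 0, "wz": 0, "fingers": 0}, {"x": 1.8, "y": 0, "z": 0, "wx": 0, "wy": 0, "wz": 0, "fingers": 0}, {"x": 2.4, "y": 0, "z": 0, "wx": 0, "wy": 0, "wz": 0, "fingers": 0}, {"x": 2.9, "y": 0, "z": 0, "wx": 0, "wy": 0, "wz": 0, "fingers": 0}, {"x": 3.4, "y": 0, "z": 0, "wx": 0, "wy": 0, "wz": 0, "fingers": 0}, {"x": 3.9, "y": 0, "z": 0, "wx": 0, "wy": 0, "wz": 0, "fingers": 0}, {"x": 4.4, "y": 0, "z": 0, "wx": 0, "wy": 0, "wz": 0, "fingers": 0}]}}

```text
time_s: 33.15
position: [0.4922, 0.0557, 0.0138]
ee_rot: [-180.0, 0.2, -1.0]
contact_force: [-9.4, 2.0, 0.1]
width: -0.0003
```

```bash
python3 - <<'E'
from h import *
s=readout.state(); print(s['position'],s['ee_rot'],s['contact_force'])
for n in ('scene','top'): edges(n,(.630,-.000,-.5))
E
```

```text
[0.49219443 0.05568087 0.01379289] [-179.97729017    0.23502377   -0.95188275] [-9.40969938  2.01121175  0.07973033]
scene tray [ 6.364e-01  3.000e-04 -9.456e-01] {'front': [-0.0, -0.1, 25.0], 'back': [-0.0, 0.1, 26.0], 'left': [-0.2, -0.0, 20.0], 'right': [0.2, 0.1, 19.0]}
top tray [ 0.6383  0.0027 -0.7895] {'front': [0.9, -0.3, 12.0], 'back': [-0.8, 0.0, 16.0], 'left': [0.4, -0.1, 7.0], 'right': [-0.4, -0.4, 7.0]}
```

Emit:
{"op": "drive_tool", "data": {"series": [{"x": 0.6, "y": 0, "z": 0, "wx": 0, "wy": 0, "wz": 0, "fingers": 0}, {"x": 1.1, "y": 0, "z": 0, "wx": 0, "wy": 0, "wz": 0, "fingers": 0}, {"x": 1.6, "y": 0, "z": 0, "wx": 0, "wy": 0, "wz": 0, "fingers": 0}, {"x": 2.0, "y": 0, "z": 0, "wx": 0, "wy": 0, "wz": 0, "fingers": 0}, {"x": 2.2, "y": 0, "z": 0, "wx": 0, "wy": 0, "wz": 0, "fingers": 0}]}}

```text
time_s: 33.88
position: [0.5099, 0.0562, 0.0128]
ee_rot: [-179.9, 0.7, -0.9]
contact_force: [-17.0, 4.7, 11.5]
width: 0.0003
```

```bash
python3 - <<'E'
from h import *
s=readout.state(); print(s['position'],s['ee_rot'],s['contact_force'])
for n in ('scene','top'): edges(n,(.657,-.002,-2.5))
print(go([.48,-.0,.016],-2.8))
E
```

```text
[0.50988867 0.05618155 0.01276531] [-179.90063671    0.71637297   -0.91444432] [-16.98270428   4.7322774   11.49951278]
scene tray [ 0.6524 -0.0029 -2.5355] {'front': [0.1, 0.0, 26.0], 'back': [0.0, 0.1, 26.0], 'left': [-0.2, 0.2, 20.0], 'right': [0.2, -0.0, 20.0]}
top tray [ 6.5410e-01 -9.0000e-04 -2.4789e+00] {'front': [1.6, 0.2, 10.0], 'back': [-1.6, -0.0, 23.0], 'left': [-0.1, 0.4, 5.0], 'right': [0.0, -0.1, 9.0]}
(array([-2.92,  5.66, -0.3 ]), array([-0.1,  0.7,  1.9]))
```

Emit:
{"op": "drive_tool", "data": {"series": [{"x": -1.2, "y": 0, "z": -0.3, "wx": 0, "wy": 0.7, "wz": 0, "fingers": 0}, {"x": -2.4, "y": 0.5, "z": -0.3, "wx": 0, "wy": 0.7, "wz": 1, "fingers": 0}, {"x": -2.4, "y": 3, "z": -0.3, "wx": 0, "wy": 0.7, "wz": 1.9, "fingers": 0}, {"x": -2.4, "y": 5.2, "z": -0.3, "wx": 0, "wy": 0.7, "wz": 1.9, "fingers": 0}, {"x": -1.4, "y": 5.25, "z": -0.3, "wx": 0, "wy": 0.7, "wz": 1.9, "fingers": 0}, {"x": -0.5, "y": 5.25, "z": -0.3, "wx": 0, "wy": 0.7, "wz": 1.9, "fingers": 0}, {"x": 0.2, "y": 5.3, "z": -0.3, "wx": 0, "wy": 0.7, "wz": 1.9, "fingers": 0}, {"x": 0.8, "y": 5.3, "z": -0.3, "wx": 0, "wy": 0.7, "wz": 1.9, "fingers": 0}, {"x": 1.4, "y": 5.3, "z": -0.3, "wx": 0, "wy": 0.7, "wz": 1.9, "fingers": 0}, {"x": 2.0, "y": 5.35, "z": -0.3, "wx": 0, "wy": 0.7, "wz": 1.9, "fingers": 0}, {"x": 2.5, "y": 5.35, "z": -0.3, "wx": 0, "wy": 0.7, "wz": 1.9, "fingers": 0}, {"x": 2.5, "y": 5.35, "z": -0.3, "wx": 0, "wy": 0.7, "wz": 1.9, "fingers": 0}]}}

```text
time_s: 35.48
position: [0.526, 0.0038, 0.015]
ee_rot: [-179.9, 0.9, -2.8]
contact_force: [-30.6, 0.6, 37.0]
width: -0.0003
```

```bash
python3 - <<'E'
from h import *
s=readout.state(); print(s['position'],s['ee_rot'],s['contact_force'])
for n in ('scene','top'): edges(n,(.678,-.002,-2.5))
E
```

```text
[0.5259638  0.00384363 0.01501124] [-179.90990664    0.85467651   -2.75501304] [-30.64768918   0.61704926  36.96313244]
scene tray [ 0.6694 -0.0032 -2.6686] {'front': [0.1, 0.0, 26.0], 'back': [-0.2, -0.0, 26.0], 'left': [-0.1, -0.0, 20.0], 'right': [0.2, 0.0, 19.0]}
top tray [ 6.7090e-01 -4.0000e-04 -2.5085e+00] {'front': [1.3, -0.1, 8.0], 'back': [-1.2, 0.2, 21.0], 'left': [0.0, 0.2, 11.0], 'right': [-0.0, 0.4, 7.0]}
```

Pushing drives the tip downward by arm compliance, so I back off, go a little higher and push with a slight rise.

Emit:
{"op": "drive_tool", "data": {"series": [{"x": -0.8, "y": 0, "z": -0.2, "wx": 0, "wy": 0.9, "wz": 0, "fingers": 0}, {"x": -0.8, "y": 0, "z": -0.3, "wx": 0, "wy": 0.9, "wz": 0, "fingers": 0}, {"x": -0.3, "y": 0, "z": -0.3, "wx": 0, "wy": 0.9, "wz": 0, "fingers": 0}, {"x": 0.2, "y": 0, "z": -0.35, "wx": 0, "wy": 1.2, "wz": 0, "fingers": 0}, {"x": 0.6, "y": 0, "z": -0.4, "wx": 0, "wy": 1.4, "wz": 0, "fingers": 0}, {"x": 1.0, "y": 0, "z": -0.45, "wx": 0, "wy": 1.6, "wz": 0, "fingers": 0}, {"x": 1.4, "y": 0, "z": -0.5, "wx": 0, "wy": 1.8, "wz": 0, "fingers": 0}]}}

```text
time_s: 36.45
position: [0.5374, 0.0035, 0.0185]
ee_rot: [-179.9, -0.6, -2.8]
contact_force: [-7.3, 1.1, -1.9]
width: 0.0
```

```bash
python3 - <<'E'
from h import *
s=readout.state(); print(s['position'],s['ee_rot'],s['contact_force'])
edges('scene',(.678,-.002,-2.5))
E
```

```text
[0.53742518 0.00350215 0.01846589] [-179.89368887   -0.61865651   -2.7590113 ] [-7.27917502  1.08597813 -1.88911137]
scene tray [ 0.6805 -0.0038 -2.4867] {'front': [-0.6, -0.0, 26.0], 'back': [-0.7, -0.1, 26.0], 'left': [-0.1, 0.1, 19.0], 'right': [0.1, 0.1, 20.0]}
```

Emit:
{"op": "drive_tool", "data": {"series": [{"x": 0.4, "y": 0, "z": 0, "wx": 0, "wy": 0.2, "wz": 0, "fingers": 0}, {"x": 0.8, "y": 0, "z": 0, "wx": 0, "wy": 0.4, "wz": 0, "fingers": 0}, {"x": 1.1, "y": 0, "z": -0.05, "wx": 0, "wy": 0.5, "wz": 0, "fingers": 0}, {"x": 1.3, "y": 0, "z": -0.1, "wx": 0, "wy": 0.5, "wz": 0, "fingers": 0}]}}

```text
time_s: 37.0
position: [0.5456, 0.0035, 0.0182]
ee_rot: [-179.9, -0.6, -2.8]
contact_force: [-21.7, 0.6, 9.3]
width: -0.0002
```

```bash
python3 - <<'E'
from h import *
s=readout.state(); print(s['position'],s['ee_rot'],s['contact_force'])
edges('scene',(.688,-.003,-2.7)); edges('top',(.688,-.003,-2.7))
E
```

```text
[0.54564103 0.00345759 0.01816568] [-179.87572123   -0.55582071   -2.75933037] [-21.68993119   0.63022049   9.30745401]
scene tray [ 0.6889 -0.0038 -2.64  ] {'front': [-1.4, 0.1, 26.0], 'back': [0.6, 0.1, 26.0], 'left': [-0.1, 0.2, 20.0], 'right': [0.1, -0.1, 19.0]}
top tray [ 6.9130e-01 -1.3000e-03 -2.6475e+00] {'front': [-0.4, 0.1, 8.0], 'back': [-0.1, -0.1, 25.0], 'left': [0.2, 0.2, 10.0], 'right': [-0.0, -0.1, 11.0]}
```

Emit:
{"op": "drive_tool", "data": {"series": [{"x": 0.4, "y": 0, "z": -0.1, "wx": 0, "wy": 0.2, "wz": 0, "fingers": 0}, {"x": 0.7, "y": 0, "z": -0.15, "wx": 0, "wy": 0.2, "wz": 0, "fingers": 0}, {"x": 0.7, "y": 0, "z": -0.15, "wx": 0, "wy": 0.2, "wz": 0, "fingers": 0}]}}

```text
time_s: 37.48
position: [0.5456, 0.0035, 0.0181]
ee_rot: [-179.9, 0.0, -2.8]
contact_force: [-24.0, -0.3, 16.1]
width: -0.0003
```

Emit:
{"op": "drive_tool", "data": {"series": [{"x": -1, "y": 0, "z": 0, "wx": 0, "wy": 0, "wz": 0, "fingers": 0}, {"x": -4, "y": 0, "z": 0, "wx": 0, "wy": 0, "wz": 0, "fingers": 0}, {"x": -8, "y": 0, "z": -4, "wx": 0, "wy": 0, "wz": 0, "fingers": 0}, {"x": -8, "y": 0, "z": -9, "wx": 0, "wy": 0, "wz": 0, "fingers": 0}, {"x": -8, "y": 0, "z": -14, "wx": 0, "wy": 0, "wz": 0, "fingers": 0}, {"x": -8, "y": -6, "z": -19, "wx": 0, "wy": 0, "wz": 0, "fingers": 0}, {"x": -8, "y": -12, "z": -20, "wx": 0, "wy": 0, "wz": 0, "fingers": 0}, {"x": -8, "y": -18, "z": -20, "wx": 0, "wy": 0, "wz": 0, "fingers": 0}, {"x": -8, "y": -18, "z": -20, "wx": 0, "wy": 0, "wz": 0, "fingers": 0}, {"x": -8, "y": -18, "z": -20, "wx": 0, "wy": 0, "wz": 0, "fingers": 0}]}}

```text
time_s: 38.72
position: [0.4748, 0.1872, 0.2182]
ee_rot: [-179.9, 0.0, -2.7]
contact_force: [-0.2, -0.1, 0.4]
width: -0.0002
```

```bash
python3 - <<'E'
from h import *
s=readout.state(); print(s['position'],s['contact_force'])
for n in ('scene','top'):
    c=edges(n,(.689,-.003,-2.7)); clips(grab(n),c[:2],c[2])
d=grab('scene'); save(d,'s12.png',(230,130,510,330),2.8)
P=cloud(d); Q=P[(P[...,2]>.029)&(P[...,2]<.038)&(P[...,0]>.79)&(P[...,0]<.87)]
L=[(y,*np.percentile(Q[abs(Q[:,1]-y)<.008][:,0],[4,96])) for y in np.arange(-.15,.13,.02)]
L=np.array(L); f=np.polyfit(L[:,0],L[:,1:].mean(1),1); print('rail mid',f,np.diff(L[:,1:]).mean())
for b in [bay(i,c[:2],c[2]) for i in range(4)]: print(b.round(4))
wcheck(d)
E
```

```text
[0.47477335 0.18722667 0.21823108] [-0.22589847 -0.07322171  0.43329084]
scene tray [ 0.6889 -0.0037 -2.66  ] {'front': [-1.3, -0.0, 26.0], 'back': [0.7, 0.1, 26.0], 'left': [-0.1, -0.0, 19.0], 'right': [0.1, 0.1, 19.0]}
0 -0.079 96 mid err mm [0.  0.8] ext [26. 41.] zmax 0.0523
0 -0.011 108 mid err mm [0.3 1. ] ext [25. 47.] zmax 0.053
1 -0.079 101 mid err mm [0.3 0.5] ext [24. 46.] zmax 0.0525
1 -0.011 106 mid err mm [0.6 1.6] ext [24. 46.] zmax 0.0526
2 -0.079 52 mid err mm [-0.5 -0.3] ext [15. 46.] zmax 0.0543
2 -0.011 54 mid err mm [-1.4  0.6] ext [15. 47.] zmax 0.0537
3 -0.079 112 mid err mm [0.5 1.3] ext [24. 44.] zmax 0.0528
3 -0.011 120 mid err mm [0.5 0.5] ext [24. 45.] zmax 0.0535
top tray [ 6.9090e-01 -1.2000e-03 -2.7842e+00] {'front': [-0.4, 0.1, 16.0], 'back': [-0.2, 0.0, 25.0], 'left': [0.2, 0.4, 13.0], 'right': [-0.0, -0.4, 8.0]}
0 -0.079 86 mid err mm [0.2 0.3] ext [24. 43.] zmax 0.0567
0 -0.011 83 mid err mm [0.1 0.9] ext [24. 43.] zmax 0.0547
1 -0.079 91 mid err mm [0.9 0.2] ext [25. 43.] zmax 0.0543
1 -0.011 86 mid err mm [-0.1  0.1] ext [25. 44.] zmax 0.0553
2 -0.079 35 mid err mm [-0.3  0.1] ext [12. 48.] zmax 0.0571
2 -0.011 38 mid err mm [0.4 0.1] ext [13. 49.] zmax 0.0555
3 -0.079 91 mid err mm [-0.5 -1.7] ext [25. 45.] zmax 0.0556
3 -0.011 88 mid err mm [-0.2 -1.5] ext [26. 46.] zmax 0.0569
rail mid [0.01426581 0.82764201] 0.028017752436584435
[0.6512 0.1088]
[0.6477 0.0369]
[ 0.6442 -0.035 ]
[ 0.6407 -0.1069]
289 mid [0.7606 0.1431 0.03  ] len 0.149 yaw 5.6 ztop [0.0175 0.0297]
```

View pics/s12.png

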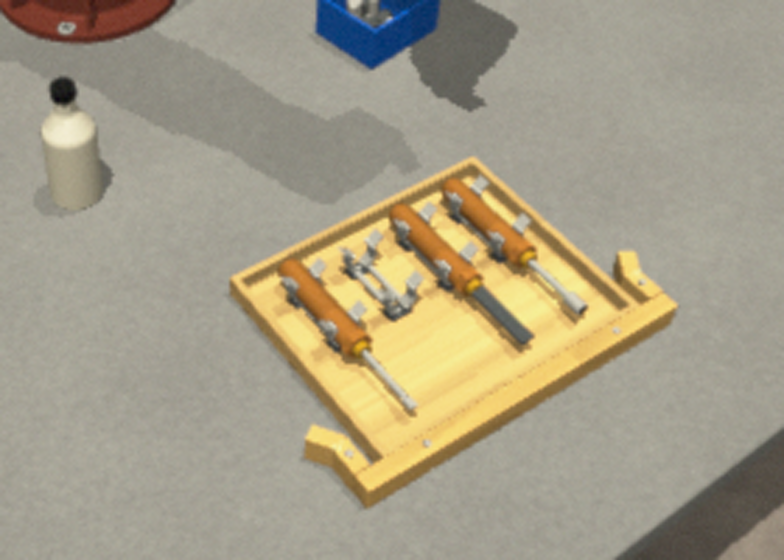

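The picture shows the tray flush against the rail, between both cheeks, with three tools clipped and blades to the back; bottle and bin are unmoved. The last push added force without any movement. I hand in.

```bash
python3 - <<'E'
from h import *
P=cloud(grab('scene')); 
for i in (0,1,3):
    b=bay(i,(.6889,-.0037),-2.66); k=P[(abs(P[...,0]-b[0])<.02)&(abs(P[...,1]-b[1])<.012)]; print(i,np.nanpercentile(k[:,2],[50,90]).round(4))
print(readout.state()['time_s']); print(job.hand_in())
E
```

```text
0 [0.0394 0.0446]
1 [0.0392 0.0447]
3 [0.0407 0.0446]
39.025
the job is handed in; nothing more can be done
None
```

The job is done and handed in at about 39 s. The nut driver is in bay0, the flat file in bay1 and the screwdriver in bay3; no round file was on the bench. Each tool was pressed through both clips with its blade to the back, and the tray was then pushed into its bay.

**Last checks, tools:** all three handle tops read about 44.6 mm, so their axes sit near 30 mm as they should. The clips look closed around each handle.

**Last checks, tray:** the tray is about (0.689, −0.003) and −2.7°, against an estimated home of (0.689, −0.005) and −2.8°. A final push of about 24 N did not move it further, so it is against the rail. The arm is clear of everything. I left the bottle, the bin and the purple files alone.

**What went wrong or disagreed:**
- **First move:** it was refused because rows were missing keys.
- **Dragging the tray:** my first try, gripping its front wall, turned it the wrong way. I finished by pushing it with closed fingers. During this the wrist read up to about 48 N, pushing the fingertips forward and down (30.6 N and 37 N).
- **Cameras:** the top and scene cameras differ by about 2 mm on the tray position. A late refit of the rail angle was spoiled because the tray touched the rail, so I used the earlier measurement.

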